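# Change the pilot-air filter cartridges in a bayonet manifold

## Task

Shut off the air first: pull the black slide-valve knob on the front of the blue filter manifold out to its stop. Take the two used cartridges out of the manifold (press down, turn about a quarter turn anticlockwise, lift) and set them both down in the small dark tray, and fit every new cartridge from the rack into a port of its own: the rack's rails hold it down by its flange, so slide it out through the open front, then enter its lugs in the port's slots, press it down against the spring, turn it clockwise to the stop and let go so that it rises and seats. When all are seated, push the knob fully home again, and leave the other things on the bench where they are.

Things in the scene. Friction and masses are not known exactly. Their poses are not given: they have to be found in the camera images.
- new1_mid (a point): New filter cartridge standing in a rack bay, 76 mm high, 0.18 kg. Heights above its underside: brass foot 38 diameter, 0-18, with two lugs on its x axis at the bottom (6 high, 10 wide, tips 27 from the axis); black flange 64 diameter, 18-24; grey body 44 diameter, 24-44; black grip wing 44-76, 44 long along x, 14 thick along y. This point: on the axis, 38 above the underside, z up.
- new2_mid (a point): Second new cartridge, exactly like new1, in the next bay. Two or three new ones are there; an absent one reads None throughout. Hold and turn a cartridge by its grip wing. Half a turn about the axis makes no difference. This point: on the axis, 38 mm above the underside; x along lugs and wing, z up.
- new3_mid (a point): Third new cartridge, exactly like new1, in another bay. This point: on the axis, 38 mm above the underside; x along lugs and wing, z up.
- used1_mid (a point): A used cartridge, exactly like new1, at the start locked in one of the ports. To take it out press it 5 to 7 mm down, turn it anticlockwise 80 degrees, lift. This point: on the axis, 38 mm above the underside; x along lugs and wing, z up.
- used2_mid (a point): The other used cartridge, exactly like used1, at the start locked in another port. This point: on the axis, 38 mm above the underside; x along lugs and wing, z up.
- port1_mouth (a point): Bayonet port: steel collar 68 mm across, 22 high, on the blue block, one of three in a row, 95 apart. This point: centre of the collar's top face, z up; x (both ways) is where the lugs and wing point when LOCKED. Bore 42. The two entry slots, 15 wide, open at the top, lie 80 degrees (1.40 rad) anticlockwise of x seen from above; lugs go in there and are turned 80 degrees clockwise to a stop.
- port2_mouth (a point): Like port1. Inside each port a brass valve disc, 3 mm below the top face when free, is pushed up by a spring of 900 N/m. The ledge over the lugs is 9 mm thick: the cartridge's underside must be over 15 mm below the top face for turning; at 18 mm its flange meets the collar (about 12 N of push). Not turned in, a cartridge let go stands with its underside only about 5 mm down.
- port3_mouth (a point): Like port1. After the turn, on letting go, the spring lifts the lugs into notches: locked, the cartridge's underside is 11 mm below the top face (its half-way point 27 mm above it), with some 8 degrees of play, and it cannot be turned or lifted.
- rack: Fixed rack, three bays side by side at y -76, 0, +76 mm, open to its -x. Origin: centre of underside, z up. Base 40 mm high, -39 to 39 in x. Cartridges stand on it, flange in a 70 wide bay; rails along x, 68 to 72 above the bench, leave a 49 wide slot for body and wing but stop the flange from being lifted. A cartridge is clear of the rails once its axis is beyond x = -72.
- tray: Small loose dark steel tray for used parts, 110 (x) by 150 (y) by 20 mm high, walls and floor 4 mm; two cartridges stand in it side by side along y. Origin: centre of its underside.
- knob_grip (a point): Centre of the black slide-valve knob, a cylinder 28 mm in diameter, 24 long along x, 34 above the bench, on the manifold's front. x points into the manifold: pulled out along -x. Free bench below and beside it; the valve body behind it, 52 high and 46 wide, begins 30 mm behind this point when the knob is home.
- slide_knob (a joint): Travel of the slide-valve knob in m: 0 home (air on), 0.030 pulled out to the stop (air off). A spring detent holds it at either end and snaps it over past the middle, with up to about 6 N.
- coupling: Bystander, to be left where it is: dark steel shaft coupling half with three dogs, 48 across, 48 high (mm). Origin: centre of its underside.
- bearing_ring: Bystander, to be left where it is: plain steel bearing ring, 42 outside, 14 high (mm). Origin: centre of its underside.
- pliers: Bystander, to be left where it is: pliers with red handles lying flat, about 160 long (mm). Origin: centre of its underside.
- wrench: Bystander, to be left where it is: steel spanner lying flat, 170 long (mm). Origin: centre of its underside.
- oil_bottle: Bystander, to be left where it is: white plastic oil bottle, 64 across, 150 high (mm). Origin: centre of its underside.
- flange_hub: Bystander, to be left where it is: turned steel flange hub, 90 across, 40 high (mm). Origin: centre of its underside.
Not all that is in view belongs to the job. What is shaped like the part that bears used2_mid but brown or purple is not meant. What is shaped like the part that bears used1_mid but pink is not meant.

How it is judged (in metres and radians):
On the way, in this order (a step that is already met when the one before it is completed fails the run):
1. the slide-valve knob is pulled out to its stop (value of joint slide_knob above 0.026 m), for 0.2 s.
2. both used cartridges are in the tray and every new cartridge is locked in a port, the knob still out (x of used1_mid in the frame of tray between -0.045 and 0.045 m and y of used1_mid in the frame of tray between -0.065 and 0.065 m and z of used1_mid in the frame of tray between 0 and 0.05 m and x of used2_mid in the frame of tray between -0.045 and 0.045 m and y of used2_mid in the frame of tray between -0.065 and 0.065 m and z of used2_mid in the frame of tray between 0 and 0.05 m and ((horizontal distance between new1_mid and port1_mouth below 0.006 m and z of new1_mid in the frame of port1_mouth between 0.0245 and 0.0295 m and angle between the x axis of new1_mid and the x axis of port1_mouth, either way round below 0.22 rad) or (horizontal distance between new1_mid and port2_mouth below 0.006 m and z of new1_mid in the frame of port2_mouth between 0.0245 and 0.0295 m and angle between the x axis of new1_mid and the x axis of port2_mouth, either way round below 0.22 rad) or (horizontal distance between new1_mid and port3_mouth below 0.006 m and z of new1_mid in the frame of port3_mouth between 0.0245 and 0.0295 m and angle between the x axis of new1_mid and the x axis of port3_mouth, either way round below 0.22 rad)) and ((horizontal distance between new2_mid and port1_mouth below 0.006 m and z of new2_mid in the frame of port1_mouth between 0.0245 and 0.0295 m and angle between the x axis of new2_mid and the x axis of port1_mouth, either way round below 0.22 rad) or (horizontal distance between new2_mid and port2_mouth below 0.006 m and z of new2_mid in the frame of port2_mouth between 0.0245 and 0.0295 m and angle between the x axis of new2_mid and the x axis of port2_mouth, either way round below 0.22 rad) or (horizontal distance between new2_mid and port3_mouth below 0.006 m and z of new2_mid in the frame of port3_mouth between 0.0245 and 0.0295 m and angle between the x axis of new2_mid and the x axis of port3_mouth, either way round below 0.22 rad)) and ((horizontal distance between new3_mid and port1_mouth below 0.006 m and z of new3_mid in the frame of port1_mouth between 0.0245 and 0.0295 m and angle between the x axis of new3_mid and the x axis of port1_mouth, either way round below 0.22 rad) or (horizontal distance between new3_mid and port2_mouth below 0.006 m and z of new3_mid in the frame of port2_mouth between 0.0245 and 0.0295 m and angle between the x axis of new3_mid and the x axis of port2_mouth, either way round below 0.22 rad) or (horizontal distance between new3_mid and port3_mouth below 0.006 m and z of new3_mid in the frame of port3_mouth between 0.0245 and 0.0295 m and angle between the x axis of new3_mid and the x axis of port3_mouth, either way round below 0.22 rad)) and value of joint slide_knob above 0.02 m), for 0.2 s.
3. the slide-valve knob is pushed home (value of joint slide_knob below 0.004 m), for 0.2 s.
At the end, for the whole second after the job is handed in: Knob home within 4 mm; used cartridges in the tray, standing or lying on its floor; every new cartridge locked in a port: within 6 mm of its axis, lugs within 0.22 rad of the port's x, half-way point 24.5 to 29.5 mm above the collar's top face (value of joint slide_knob below 0.004 m and x of used1_mid in the frame of tray between -0.045 and 0.045 m and y of used1_mid in the frame of tray between -0.065 and 0.065 m and z of used1_mid in the frame of tray between 0 and 0.05 m and x of used2_mid in the frame of tray between -0.045 and 0.045 m and y of used2_mid in the frame of tray between -0.065 and 0.065 m and z of used2_mid in the frame of tray between 0 and 0.05 m and ((horizontal distance between new1_mid and port1_mouth below 0.006 m and z of new1_mid in the frame of port1_mouth between 0.0245 and 0.0295 m and angle between the x axis of new1_mid and the x axis of port1_mouth, either way round below 0.22 rad) or (horizontal distance between new1_mid and port2_mouth below 0.006 m and z of new1_mid in the frame of port2_mouth between 0.0245 and 0.0295 m and angle between the x axis of new1_mid and the x axis of port2_mouth, either way round below 0.22 rad) or (horizontal distance between new1_mid and port3_mouth below 0.006 m and z of new1_mid in the frame of port3_mouth between 0.0245 and 0.0295 m and angle between the x axis of new1_mid and the x axis of port3_mouth, either way round below 0.22 rad)) and ((horizontal distance between new2_mid and port1_mouth below 0.006 m and z of new2_mid in the frame of port1_mouth between 0.0245 and 0.0295 m and angle between the x axis of new2_mid and the x axis of port1_mouth, either way round below 0.22 rad) or (horizontal distance between new2_mid and port2_mouth below 0.006 m and z of new2_mid in the frame of port2_mouth between 0.0245 and 0.0295 m and angle between the x axis of new2_mid and the x axis of port2_mouth, either way round below 0.22 rad) or (horizontal distance between new2_mid and port3_mouth below 0.006 m and z of new2_mid in the frame of port3_mouth between 0.0245 and 0.0295 m and angle between the x axis of new2_mid and the x axis of port3_mouth, either way round below 0.22 rad)) and ((horizontal distance between new3_mid and port1_mouth below 0.006 m and z of new3_mid in the frame of port1_mouth between 0.0245 and 0.0295 m and angle between the x axis of new3_mid and the x axis of port1_mouth, either way round below 0.22 rad) or (horizontal distance between new3_mid and port2_mouth below 0.006 m and z of new3_mid in the frame of port2_mouth between 0.0245 and 0.0295 m and angle between the x axis of new3_mid and the x axis of port2_mouth, either way round below 0.22 rad) or (horizontal distance between new3_mid and port3_mouth below 0.006 m and z of new3_mid in the frame of port3_mouth between 0.0245 and 0.0295 m and angle between the x axis of new3_mid and the x axis of port3_mouth, either way round below 0.22 rad))); the robot touches nothing.
It fails at once if a used cartridge is taken out of its port while the air is on (knob less than 15 mm out) (value of joint slide_knob below 0.015 m and ((distance of used1_mid from where it was at the start of the episode above 0.03 m and horizontal distance between used1_mid and tray above 0.13 m) or (distance of used2_mid from where it was at the start of the episode above 0.03 m and horizontal distance between used2_mid and tray above 0.13 m))).
It fails at once if one of the other things on the bench is moved more than 3 cm (distance of any of coupling, bearing_ring, pliers, wrench, oil_bottle, flange_hub from where it was at the start of the episode above 0.03 m).
Of new1, new2, new3 only 2 to 3 are there at a start; the rules pass over those that are not, and their reading is None.
At some moment in a run one of tray may be knocked a few centimetres aside while the robot is not near it.
Once in a run the grip may slacken for a moment while it holds something.
It also fails if it takes over 210 s, if anything falls off the work surface, if the arm or the gripper's body presses on something with over 40 N, if the wrist force passes 120 N, or if a joint passes its speed limit or range.

## Robot

A 6-joint arm with a two-finger parallel gripper is mounted at the origin on the work surface. World frame = base frame: x ahead of the robot, y to its left, z up, the work surface at z = 0. Lengths are in m, angles in degrees, forces in N, time in s.
With the tool pointing down it reaches from about 0.4 to 0.825 m from the base axis. Payload 7 kg.
Tool frame: the origin (TCP) lies at the very end of the fingers, on their centre line; the grasp point (between the pads) lies 19 mm behind it; z points along the fingers, y is the line along which they close (so a half turn about z gives the same grasp; the last joint's range is limited). The gripper opens to 88 mm and grips with 3 to 60 N. Pads are 19 mm wide; open, the fingers measure 130 mm over their backs; the gripper's body (78 mm by 193 mm) begins 47 mm behind the grasp point.
Start: joints at [-49.67, 20.546, 0.682, 0, -70.136, -16.507], TCP at [0.273, -0.617, 0.198] pointing down, gripper open.
Joint ranges: [-176.03, 176.03], [-82.01, 121.73], [-58.28, 71.71], [-173.87, 95.51], [-174.79, -0.11], [-173.66, 173.66]. Speed limits (degrees/s): [136.94, 136.94, 172.46, 180, 180, 180].

## Interface

Orientations are given as [roll, pitch, yaw] about the fixed x, y, z axes, in that order (R = Rz(yaw) Ry(pitch) Rx(roll)).
In Python, from plant import ctrl gives the robot as it stands.
- The arm moves only by the tool carry_out, never from a script. Its argument "deltas" is a list that holds one entry, the list of rows, each a list of 5 numbers: the shift along the tool's x, y, z scaled (see below), then the turn about the tool's z scaled (see below), then the opening, from -1 (shut) to 1 (fully open). A call has 1 to 5 rows; each row is the pose to reach, as a shift and turn from the pose commanded when the call began, along the tool's axes at that moment, turning the shorter way round; what a row does not reach only later rows make up. The controller multiplies each number of a shift by 20 cm and each number of a turn by 2 pi rad. A row lasts 1/10 s, in which the tool goes at most 50 mm and 8.59 degrees, less where a joint would pass 70% of its speed; a pose out of reach is approached as far as the arm can. A call with a number of a shift or a turn outside -1 to 1 is refused whole. A call with a gripper value outside its range is refused whole. The fingers move at their own pace and stop on an object; the grip force is fixed at half the most. Time passes only in rows, so rows that repeat a pose let the fingers close. It gives the time, the measured TCP pose, the force, the opening and the grip force at its end, in the units of the state.
- ctrl.get_obs(): the state, without advancing time (a new reading comes with each control period).
- ctrl.snapshot(name): name is "scene" or "top" or "wrist"; returns a dict with "color" (420x560x3 uint8, red, green, blue), "camera_matrix" (3x3 intrinsics, pixels), "R" (3x3) and "t" (3): a world point X has camera coordinates R X + t. Camera axes: x right, y down, z forward; pixel columns grow to the right and rows downward; lengths in m; the calibration is good to about 2 mm. A picture is of the moment at which its call begins. There is no depth.
- ctrl.close_job(): hands the job in; it is judged then, once.
Trained networks look in a picture, given as the dict that the camera call returned (one of the last four; its "shot" number tells which), for a name from the list of things; names that differ only in an ending like _2 or _b are one class to them, and where a whole thing is asked for, a point or a joint stands for the part that bears it (a point fixed in the world has none). Each returns a list of dicts, best first, with "p" (0 to 1); they miss things now and then, are a little off and sometimes report something else, mostly with a low value. They report only what shows in the picture. A call takes as long as a camera call. They do not tell look-alikes from the thing itself.
- ctrl.search_frame(picture, name): "centre" ([column, row] in pixels, amid what is visible of it).
- ctrl.silhouettes(picture, name): "mask" (420x560 bool, what is visible of it) and "centre" ([column, row] in pixels, amid what is visible of it).
- ctrl.spot_point(picture, name): "centre" ([column, row] in pixels: a listed point, or the origin of a listed thing).
The state is a dict: "clock": time; "joint_pos": joint angles; "qvel": joint speeds; "tau": joint torques, N m; "tool_pos": TCP position; "orientation": TCP orientation; "force": force on the tool from outside, world axes, zero at the start; "moment": the same for the moment, N m; "opening": finger opening in m; "gripper_force": force on a finger pad.
Only numpy, scipy, OpenCV 4.12 (cv2) and the standard library are available. Lean on these libraries where they do the work, as an engineer would, in place of code of your own. Each camera call takes 0.05 s, during which the arm holds its last target. There are 200 camera calls.

## Working session

There is one attempt and no reset: what is moved stays moved. The work goes in short steps, Python scripts to look and compute and a tool call to move; the robot and the scene stay as the last step left them, time stands still between calls to the robot, and variables do not carry over. Pictures are saved under pics/ and viewed, at most 15 in all, crops included, and the job is handed in when it is done.

Besides the shell and the picture viewer there is one more tool, called after "Call:" as name(argument=value, ...) on one line, values as JSON. carry_out: Moves the arm, as the interface text tells. Its arguments: {"type":"object","properties":{"deltas":{"type":"array"}},"required":["deltas"]}

```bash
mkdir -p pics; ls; cat > h.py <<'E'
import numpy as np, cv2
from plant import ctrl
def px2w(p,uv,z):
    K,R,t=p["camera_matrix"],p["R"],p["t"]
    d=R.T@np.linalg.inv(K)@np.array([uv[0],uv[1],1.]); c=-R.T@t
    return c+d*(z-c[2])/d[2]
def w2px(p,X):
    q=p["camera_matrix"]@(p["R"]@np.array(X)+p["t"]); return q[:2]/q[2]
def save(p,n,crop=None,s=1):
    im=p["color"][:,:,::-1]
    if crop: im=im[crop[1]:crop[3],crop[0]:crop[2]]
    cv2.imwrite("pics/"+n,cv2.resize(im,None,fx=s,fy=s,interpolation=cv2.INTER_CUBIC))
E
cat > a.py <<'E'
from h import *
np.set_printoptions(precision=3,suppress=True)
T=ctrl.snapshot("top"); S=ctrl.snapshot("scene")
save(T,"top.png",s=1.4); save(S,"scene.png",s=1.4)
Z=dict(new1_mid=.078,used1_mid=None,port1_mouth=None,rack=0,tray=0,knob_grip=.034,coupling=0,oil_bottle=0,flange_hub=0,pliers=0,wrench=0,bearing_ring=0)
for n,z in Z.items():
    for nm,p in (("T",T),("S",S)):
        for r in ctrl.spot_point(p,n)[:7]:
            print(nm,n,round(r["p"],2),np.round(r["centre"]), px2w(p,r["centre"],z if z is not None else .12))
print(ctrl.get_obs()); 
for p in(T,S): print(-p["R"].T@p["t"])
E
python3 a.py
```

```text
pics
T used1_mid 0.97 [170. 193.] [0.604 0.306 0.12 ]
T used1_mid 0.58 [136. 212.] [0.557 0.395 0.12 ]
S used1_mid 0.91 [361. 255.] [0.649 0.321 0.12 ]
S used1_mid 0.74 [407. 270.] [0.647 0.425 0.12 ]
T port1_mouth 0.58 [175. 192.] [0.607 0.294 0.12 ]
T port1_mouth 0.3 [354. 203.] [ 0.565 -0.167  0.12 ]
T rack 0.9 [357. 203.] [ 0.58  -0.195  0.   ]
S rack 0.75 [211. 219.] [ 0.589 -0.17   0.   ]
S rack 0.66 [224. 199.] [ 0.483 -0.2    0.   ]
S rack 0.64 [362. 263.] [0.545 0.298 0.   ]
S rack 0.33 [327. 243.] [0.518 0.184 0.   ]
T tray 0.68 [206. 196.] [0.612 0.236 0.   ]
T tray 0.61 [284. 245.] [0.466 0.017 0.   ]
S tray 0.92 [286. 214.] [0.456 0.018 0.   ]
T knob_grip 0.4 [206. 241.] [0.481 0.229 0.034]
S knob_grip 0.41 [345. 233.] [0.49  0.225 0.034]
T coupling 0.53 [287. 167.] [0.691 0.001 0.   ]
S coupling 0.66 [238. 255.] [ 0.681 -0.003  0.   ]
T oil_bottle 0.74 [365. 133.] [ 0.786 -0.228  0.   ]
S oil_bottle 0.98 [152. 250.] [ 0.783 -0.225  0.   ]
S oil_bottle 0.23 [293. 223.] [0.482 0.056 0.   ]
T flange_hub 0.58 [270. 140.] [0.771 0.049 0.   ]
S flange_hub 0.82 [236. 279.] [0.
[... 266 characters left out ...]

T wrench 0.94 [178. 306.] [0.305 0.317 0.   ]
T wrench 0.28 [358. 200.] [ 0.588 -0.197  0.   ]
T bearing_ring 0.51 [283. 201.] [0.592 0.015 0.   ]
S bearing_ring 0.44 [260. 237.] [0.588 0.006 0.   ]
{'clock': 1.3, 'joint_pos': array([-49.669,  20.544,   0.682,   0.   , -70.138, -16.506]), 'qvel': array([ 0.139, -0.025,  0.085, -0.029,  0.036,  0.006]), 'tau': array([ -0.002, -58.239,  29.33 ,   7.002,   0.012,  -0.   ]), 'tool_pos': array([ 0.273, -0.617,  0.198]), 'orientation': array([-180.   ,   -0.   , -156.175]), 'force': array([-0.301,  0.348, -0.159]), 'moment': array([0.033, 0.017, 0.017]), 'gripper_force': 0.0, 'opening': 0.08778817034463195}
[0.423 0.016 1.217]
[1.331 0.511 0.737]
```

View pics/top.png

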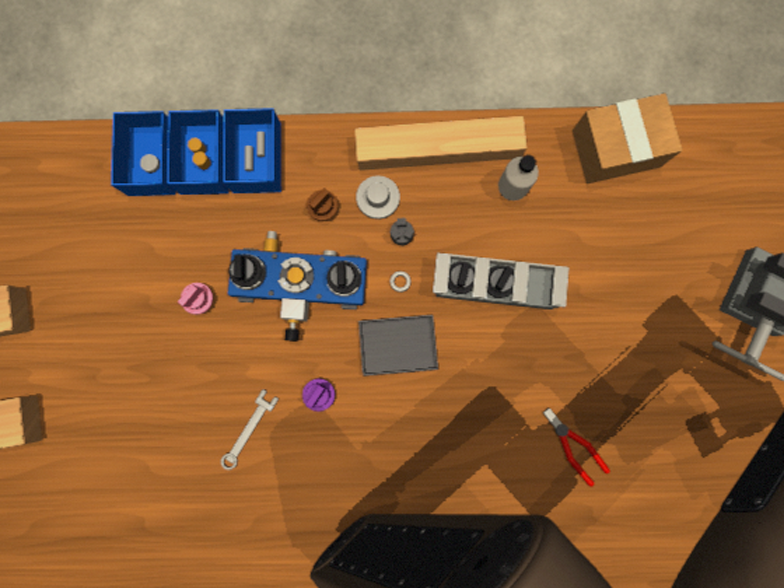

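View pics/scene.png

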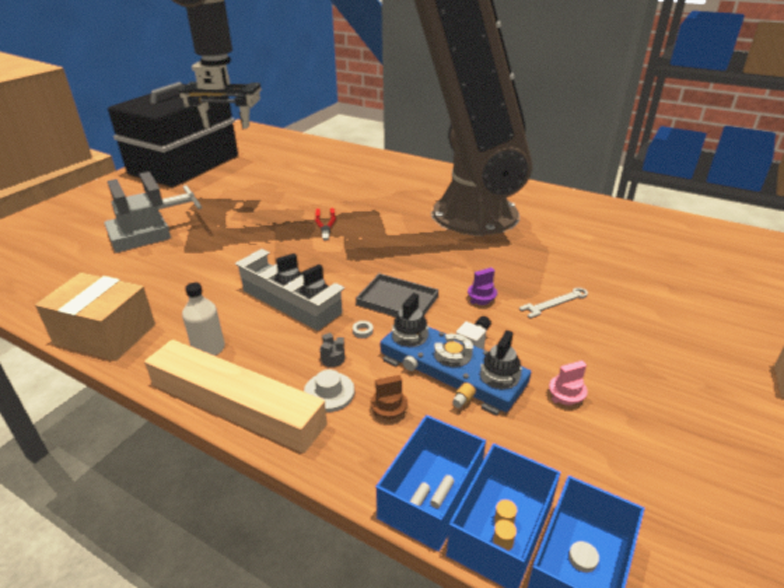

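The top view (784 px wide) shows:
- **Manifold:** ports at (246,271), (296,275, empty) and (344,278), with the used cartridges in the outer two. The knob is at (291,335).
- **Rack:** two new cartridges at (461,277) and (501,280); the third bay is empty.
- **Tray:** (398,345).
- **Look-alikes:** pink (196,298), brown (322,205) and purple (319,394), all standing loose on the bench. The real ones are black/grey, in the ports and the rack.

Next I move the wrist camera over the rack.

Call:
carry_out(deltas=[[[-0.93, 0.63, -0.6, 0.079, 1], [-0.93, 0.63, -0.6, 0.079, 1], [-0.93, 0.63, -0.6, 0.079, 1], [-0.93, 0.63, -0.6, 0.079, 1], [-0.93, 0.63, -0.6, 0.079, 1]]])

```text
clock: 1.8
tool_pos: [0.3897, -0.4299, 0.3168]
orientation: [-180.0, 0.0, 175.3]
force: [-0.1, 0.5, -0.1]
opening: 0.0875
gripper_force: 0.0
```

Call:
carry_out(deltas=[[[-0.3, 1, 0, 0, 1], [-0.3, 1, 0, 0, 1], [-0.3, 1, 0, 0, 1], [-0.3, 1, 0, 0, 1], [-0.3, 1, 0, 0, 1]]])

```text
clock: 2.3
tool_pos: [0.4664, -0.2331, 0.3161]
orientation: [180.0, 0.1, 175.6]
force: [-0.2, -0.1, 0.5]
opening: 0.0876
gripper_force: 0.0
```

```bash
cat > b.py <<'E'
import sys
from h import *
np.set_printoptions(precision=4,suppress=True)
W=ctrl.snapshot("wrist"); save(W,sys.argv[1],s=1.3)
print(-W["R"].T@W["t"]); print(W["R"]); o=ctrl.get_obs(); print(o["tool_pos"],o["orientation"])
for a in sys.argv[2:]:
    n,z=a.split("=")
    for r in ctrl.spot_point(W,n)[:4]: print(n,round(r["p"],2),np.round(r["centre"],1),px2w(W,r["centre"],float(z)))
E
python3 b.py w1.png new1_mid=.078 rack=0 tray=0
```

```text
[ 0.3858 -0.2264  0.5007]
[[ 0.0774  0.997   0.0014]
 [ 0.9509 -0.0743  0.3004]
 [ 0.2996 -0.022  -0.9538]]
[ 0.4663 -0.2338  0.316 ] [179.977    0.0661 175.6138]
new1_mid 0.26 [320.2 245.7] [ 0.5819 -0.1856  0.078 ]
rack 0.63 [314.3 226.1] [ 0.5795 -0.1869  0.    ]
tray 0.6 [433.4 151.3] [0.4638 0.0141 0.    ]
```

View pics/w1.png

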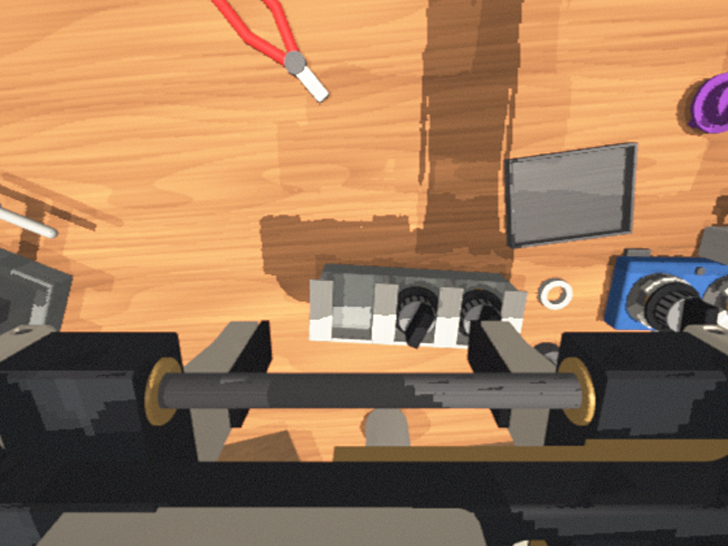

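Wrist view: the rack bays are at (350,310, empty), (415,310) and (478,310). The tray is at (572,195) and the manifold corner is on the right. Next is the manifold.

Call:
carry_out(deltas=[[[0, 1, 0, 0, 1], [0, 1, 0, 0, 1], [0, 1, 0, 0, 1], [0, 1, 0, 0, 1], [0, 1, 0, 0, 1]]])

```text
clock: 3.0
tool_pos: [0.4816, -0.0344, 0.3156]
orientation: [180.0, 0.0, 175.6]
force: [0.2, -0.1, -0.2]
opening: 0.0874
gripper_force: 0.0
```

Call:
carry_out(deltas=[[[0.3, 1, 0, 0, 1], [0.3, 1, 0, 0, 1], [0.3, 1, 0, 0, 1], [0.3, 1, 0, 0, 1], [0.3, 1, 0, 0, 1]]])

```text
clock: 3.5
tool_pos: [0.4372, 0.1689, 0.3154]
orientation: [180.0, -0.0, 175.5]
force: [0.3, -1.1, -0.4]
opening: 0.0877
gripper_force: 0.0
```

```bash
python3 b.py w2.png used1_mid=.11 port1_mouth=.07 knob_grip=.034 tray=0
```

```text
[0.3569 0.1759 0.5002]
[[ 0.08    0.9968  0.001 ]
 [ 0.9512 -0.0767  0.2989]
 [ 0.298  -0.023  -0.9543]]
[0.4374 0.1683 0.3154] [-179.9899   -0.0197  175.471 ]
used1_mid 0.72 [437.4 230.5] [0.5275 0.3757 0.11  ]
port1_mouth 0.35 [ 94.6 258.3] [ 0.5489 -0.1376  0.07  ]
port1_mouth 0.15 [205.9 253.9] [0.5554 0.0378 0.07  ]
knob_grip 0.71 [319.4 197.3] [0.4881 0.2226 0.034 ]
tray 0.9 [196.7 188.1] [0.4648 0.0191 0.    ]
```

View pics/w2.png

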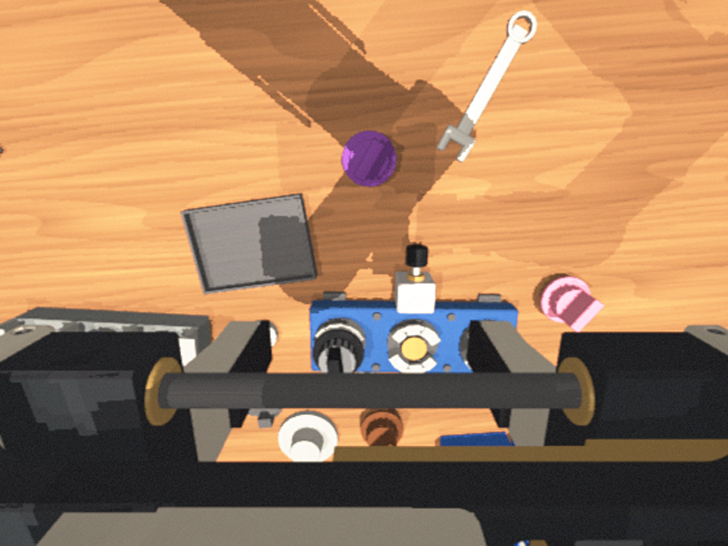

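Wrist view: the knob is at (417,253), the empty port 2 at (414,347), the low-y used cartridge at (337,345) and the tray at (249,243). Next I triangulate them.

```bash
cat > c.py <<'E'
from h import *
np.set_printoptions(precision=4,suppress=True)
T=ctrl.snapshot("top");S=ctrl.snapshot("scene");W=ctrl.snapshot("wrist")
def tri(obs):
    A=[];b=[]
    for p,uv in obs:
        K,R,t=p["camera_matrix"],p["R"],p["t"];P=K@np.c_[R,t]
        for i in (0,1):
            r=uv[i]*P[2]-P[i];A.append(r[:3]);b.append(-r[3])
    X=np.linalg.lstsq(np.array(A),np.array(b),rcond=None)[0]
    return X,[np.round(w2px(p,X)-uv,1) for p,uv in obs]
c=lambda u,v,s:np.array([u,v])/s
print("port2",tri([(T,c(296,275,1.4)),(W,c(414,347,1.3)),(S,c(453,348,1.4))]))
print("knob",tri([(T,c(291,335,1.4)),(W,c(417,254,1.3)),(S,c(484,324,1.4))]))
print("usedlow",tri([(T,c(344,276,1.4)),(S,c(411,305,1.4))]))
print("usedhigh",tri([(T,c(243,268,1.4)),(S,c(506,343,1.4))]))
for p,n,s,pts in((W,"valve/tray W",1.3,[(249,243)]),(T,"tray T",1.4,[(398,345)]),):
    for q in pts: print(n,px2w(p,c(*q,s),.015))
print("tray corners W",[px2w(W,c(*q,1.3),.02)[:2] for q in [(182,211),(301,194),(317,274),(204,292)]])
print("blocktop",[px2w(T,c(*q,1.4),.045)[:2] for q in [(232,249),(367,258),(365,305),(229,297)]])
E
python3 c.py
```

```text
port2 (array([0.6019, 0.2106, 0.0549]), [array([0.2, 0. ]), array([0.9, 0.1]), array([-0., -0.])])
knob (array([0.486 , 0.224 , 0.0355]), [array([0.4, 0.1]), array([ 2.1, -0. ]), array([-0.2, -0. ])])
usedlow (array([0.5889, 0.1141, 0.1085]), [array([-0.5,  0.3]), array([-0.6, -0. ])])
usedhigh (array([0.6079, 0.3039, 0.1104]), [array([-1.2,  0.5]), array([-1.7,  0.1])])
valve/tray W [0.4592 0.0116 0.015 ]
tray T [0.462  0.0155 0.015 ]
tray corners W [array([ 0.4116, -0.0613]), array([0.4034, 0.0863]), array([0.5058, 0.0931]), array([ 0.5179, -0.0566])]
blocktop [array([0.659 , 0.3395]), array([0.6339, 0.0723]), array([0.5407, 0.0781]), array([0.5634, 0.3448])]
```

Call:
carry_out(deltas=[[[-0.22, 0.294, 1, 0.0025, 1], [-0.22, 0.294, 1, 0.0025, 1], [-0.22, 0.294, 1, 0.0025, 1], [-0.22, 0.294, 1, 0.0025, 1], [-0.22, 0.294, 1, 0.0025, 1]]])

```text
clock: 4.4
tool_pos: [0.4846, 0.2197, 0.1107]
orientation: [-179.7, -0.3, 174.4]
force: [0.2, -0.8, 0.1]
opening: 0.088
gripper_force: 0.0
```

Call:
carry_out(deltas=[[[0, 0, 0.25, 0, 1], [0, 0, 0.5, 0, 1], [0, 0, 0.5, 0, 0.2], [0, 0, 0.5, 0, -1], [0, 0, 0.5, 0, -1]]])

```text
clock: 4.9
tool_pos: [0.488, 0.223, 0.0188]
orientation: [179.8, 0.2, 174.5]
force: [0.2, 0.1, 0.2]
opening: 0.0694
gripper_force: 0.0
```

Call:
carry_out(deltas=[[[0, 0, 0, 0, -1], [0, 0, 0, 0, -1], [0, 0, 0, 0, -1], [0, 0, 0, 0, -1], [0, 0, 0, 0, -1]]])

```text
clock: 5.4
tool_pos: [0.4861, 0.2218, 0.0159]
orientation: [180.0, 0.0, 174.5]
force: [0.1, -0.2, 0.1]
opening: 0.0291
gripper_force: 0.0
```

Call:
carry_out(deltas=[[[0, 0, 0, 0, -1], [0, 0, 0, 0, -1], [0, 0, 0, 0, -1]]])

```text
clock: 5.7
tool_pos: [0.4878, 0.2234, 0.0182]
orientation: [179.9, 0.2, 174.6]
force: [-7.9, -1.0, 39.9]
opening: 0.0073
gripper_force: 27.1
```

Call:
carry_out(deltas=[[[0.04, 0, 0, 0, -1], [0.08, 0, 0, 0, -1], [0.12, 0, 0, 0, -1], [0.16, 0, 0, 0, -1], [0.16, 0, 0, 0, -1]]])

```text
clock: 6.2
tool_pos: [0.4568, 0.2269, 0.0194]
orientation: [179.8, 0.3, 174.6]
force: [-4.1, -1.8, 31.5]
opening: 0.0005
gripper_force: 15.8
```

```bash
python3 -c "
from h import *
W=ctrl.snapshot('wrist');S=ctrl.snapshot('scene')
a=cv2.resize(W['color'][150:400,130:430],(600,500));b=cv2.resize(S['color'][180:320,260:440],(640,500))[:,:]
cv2.imwrite('pics/k1.png',cv2.resize(np.hstack([a,b])[:,:,::-1],(800,323)))
o=ctrl.get_obs();print(o['tool_pos'],o['force'],o['opening'],o['gripper_force'])"
```

```text
[0.45682336 0.22687967 0.01935222] [-5.50143209 -1.64157695 32.54819444] 0.00021943233531736647 16.37103796005249
```

View pics/k1.png

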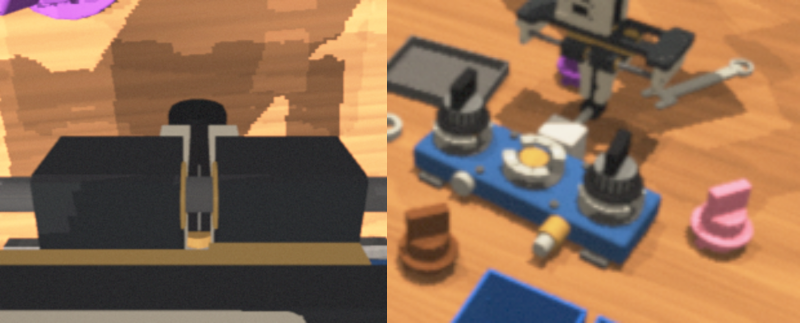

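The crop shows the fingers fully closed behind the knob, at (200,200), with the knob in front of them at (197,110). I open, lift and check how far the knob is out.

Call:
carry_out(deltas=[[[0, 0, 0, 0, 1], [0, 0, 0, 0, 1], [0, 0, 0, 0, 1], [0, 0, 0, 0, 1], [0, 0, 0, 0, 1]]])

```text
clock: 6.8
tool_pos: [0.4538, 0.2244, 0.0153]
orientation: [-180.0, -0.0, 174.5]
force: [0.6, 0.3, -0.2]
opening: 0.0349
gripper_force: 0.0
```

Call:
carry_out(deltas=[[[0, 0, -0.25, 0, 1], [0, 0, -0.5, 0, 1], [0, 0, -0.75, 0, 1], [0, 0, -1, 0, 1], [0, 0, -1, 0, 1]]])

```text
clock: 7.3
tool_pos: [0.4571, 0.2265, 0.2225]
orientation: [179.6, 0.5, 174.5]
force: [0.1, 0.2, -1.0]
opening: 0.075
gripper_force: 0.0
```

```bash
python3 b.py k2.png knob_grip=.034 tray=0; python3 -c "
from h import *
im=cv2.imread('pics/k2.png');cv2.imwrite('pics/k2c.png',cv2.resize(im[60:400,150:650],(750,510)))"
```

```text
[0.3753 0.2337 0.4066]
[[ 0.0964  0.9953  0.0077]
 [ 0.9472 -0.0941  0.3066]
 [ 0.3059 -0.0222 -0.9518]]
[0.4555 0.2257 0.2188] [179.7434   0.2234 174.4831]
knob_grip 0.75 [283.1 179.3] [0.4564 0.2276 0.034 ]
tray 0.73 [205.5 307.5] [0.6567 0.0853 0.    ]
tray 0.57 [129.6 191.4] [0.46   0.0143 0.    ]
```

View pics/k2c.png

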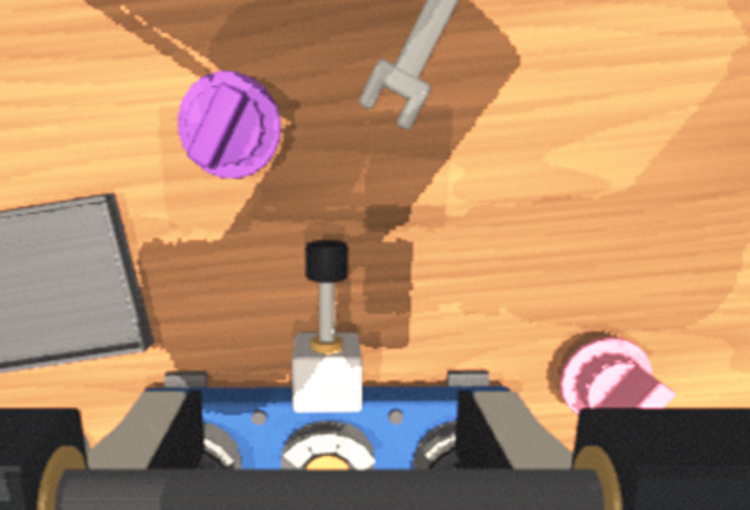

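The knob is now at x≈0.456 (it was 0.488), so it is fully out. The valve stem shows in the crop from (326,262) to (326,345). Next is a good view of the ports.

Call:
carry_out(deltas=[[[0.13, -0.09, -0.15, 0, 1], [0.13, -0.09, -0.15, 0, 1], [0.13, -0.09, -0.15, 0, 1], [0.13, -0.09, -0.15, 0, 1], [0.13, -0.09, -0.15, 0, 1]]])

```text
clock: 7.95
tool_pos: [0.4264, 0.2091, 0.2442]
orientation: [-179.9, -0.1, 174.5]
force: [1.1, 0.7, -0.4]
opening: 0.0876
gripper_force: 0.0
```

```bash
cat > d.py <<'E'
from h import *
np.set_printoptions(precision=4,suppress=True)
W=ctrl.snapshot("wrist");T=ctrl.snapshot("top");save(W,"w3.png",s=1.4)
for nm,p in(("W",W),("T",T)):
    hsv=cv2.cvtColor(p["color"],cv2.COLOR_RGB2HSV); c=w2px(p,[.601,.21,.056]).astype(int)
    m=np.zeros(hsv.shape[:2],np.uint8);r=13 if nm=="W" else 8
    m[c[1]-r:c[1]+r,c[0]-r:c[0]+r]=cv2.inRange(hsv,(12,110,120),(30,255,255))[c[1]-r:c[1]+r,c[0]-r:c[0]+r]
    M=cv2.moments(m,True); 
    if M["m00"]: uv=(M["m10"]/M["m00"],M["m01"]/M["m00"]);print(nm,M["m00"],uv,px2w(p,uv,.056))
    for n,z in(("used1_mid",.087),("new1_mid",.078)):
        for q in ctrl.spot_point(p,n)[:4]:print(nm,n,round(q["p"],2),q["centre"],px2w(p,q["centre"],z))
E
python3 d.py
```

```text
W used1_mid 0.76 [436.5, 259.5] [0.5373 0.3903 0.087 ]
W used1_mid 0.62 [374.6, 313.1] [0.6088 0.3127 0.087 ]
W new1_mid 0.51 [180.5, 335.0] [0.6256 0.0446 0.078 ]
T 111.0 (210.45945945945945, 196.14414414414415) [0.6028 0.2137 0.056 ]
T used1_mid 0.9 [174.8, 192.7] [0.6097 0.3034 0.087 ]
T used1_mid 0.62 [138.6, 213.0] [0.5577 0.3993 0.087 ]
T new1_mid 0.63 [282.5, 198.8] [0.5871 0.017  0.078 ]
```

View pics/w3.png

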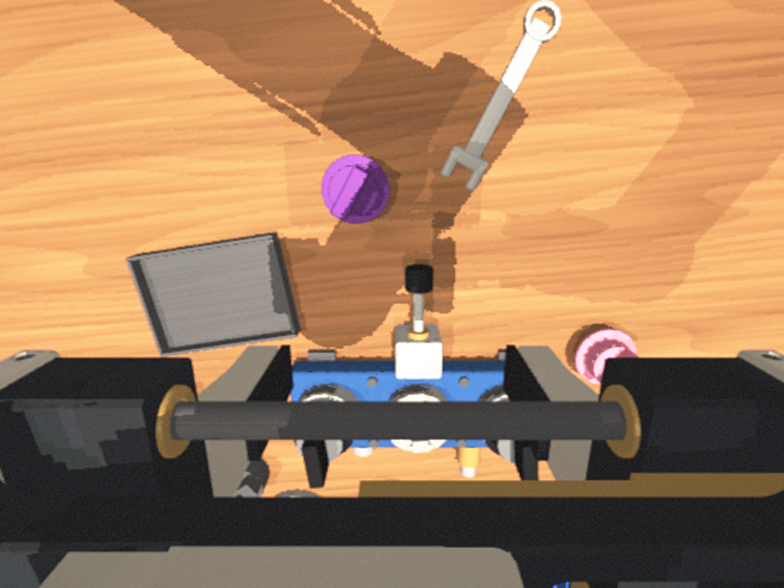

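Ports: port 2 ≈ (0.602, 0.212), the low one ≈ (0.593, 0.117), the high one ≈ (0.611, 0.306), yaw ≈ −5.4°. I now grip the low used cartridge.

Call:
carry_out(deltas=[[[-0.87, -0.38, 0.2, 0, 0.1], [-0.87, -0.38, 0.2, 0, 0.1], [-0.87, -0.38, 0.2, 0, 0.1], [-0.87, -0.38, 0.2, 0, 0.1], [-0.87, -0.38, 0.2, 0, 0.1]]])

```text
clock: 8.75
tool_pos: [0.595, 0.1142, 0.2024]
orientation: [-179.8, -0.2, 174.3]
force: [-1.7, -0.1, -0.9]
opening: 0.0531
gripper_force: 0.0
```

Call:
carry_out(deltas=[[[0, 0, 0.2, 0, 0.1], [0, 0, 0.4, 0, 0.1], [0, 0, 0.54, 0, 0.1], [0, 0, 0.54, 0, -1], [0, 0, 0.54, 0, -1]]])

```text
clock: 9.25
tool_pos: [0.5927, 0.1171, 0.0983]
orientation: [-180.0, 0.0, 174.5]
force: [0.3, -0.5, 0.5]
opening: 0.0375
gripper_force: 0.0
```

Call:
carry_out(deltas=[[[0, 0, 0, 0, -1], [0, 0, 0, 0, -1], [0, 0, 0, 0, -1], [0, 0, 0, 0, -1], [0, 0, 0, 0, -1]]])

```text
clock: 9.75
tool_pos: [0.5926, 0.1171, 0.0981]
orientation: [180.0, 0.0, 174.5]
force: [-0.1, 0.9, -0.2]
opening: 0.0015
gripper_force: 0.0
```

```bash
python3 -c "
from h import *
W=ctrl.snapshot('wrist');S=ctrl.snapshot('scene')
a=cv2.resize(W['color'][150:400,130:430],(600,500));b=cv2.resize(S['color'][170:300,230:410],(692,500))
cv2.imwrite('pics/k3.png',cv2.resize(np.hstack([a,b])[:,:,::-1],(800,310)))
o=ctrl.get_obs();print(o['tool_pos'],o['opening'],w2px(S,o['tool_pos']),w2px(W,o['tool_pos']),W['camera_matrix'])"
```

```text
[0.59250684 0.1170191  0.09780764] 0.0002179940722921918 [293.20938395 222.19723621] [282.83783116 241.07195663] [[302.25686901   0.         283.95543726]
 [  0.         302.25686901 208.66625192]
 [  0.           0.           1.        ]]
```

View pics/k3.png

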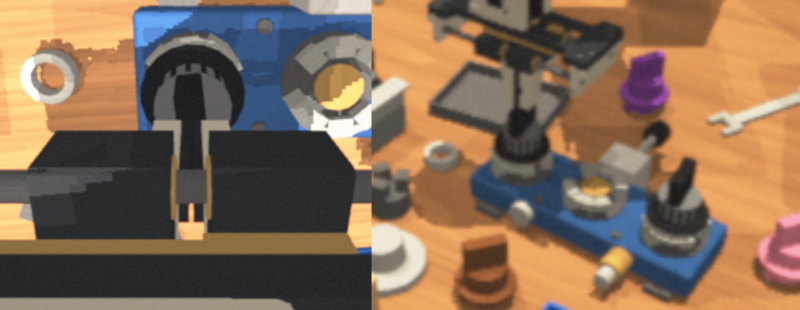

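The crops disagree with the opening reading. The wing seems to lie between or in front of the fingers, with the body circle at (193,90), yet the reading is 0. I probe by pressing down 4 mm and nudging 4 mm sideways.

Call:
carry_out(deltas=[[[0, 0, 0.02, 0, -1], [0, 0, 0.02, 0, -1], [0, 0, 0.02, 0, -1]]])

```text
clock: 10.15
tool_pos: [0.5931, 0.1171, 0.0944]
orientation: [180.0, 0.1, 174.5]
force: [-0.5, -0.2, 7.2]
opening: 0.0002
gripper_force: 3.6
```

Call:
carry_out(deltas=[[[0, 0.02, -0.02, 0, -1], [0, 0.02, -0.02, 0, -1], [0, 0.02, -0.02, 0, -1]]])

```text
clock: 10.45
tool_pos: [0.5926, 0.121, 0.0972]
orientation: [-180.0, -0.0, 174.5]
force: [-0.5, 0.1, -0.7]
opening: 0.0005
gripper_force: 0.0
```

The force readings fit closed fingertips pressing on top of the wing. The knob pinch also slipped off upwards. So the real fingertips sit about 25 mm higher than the TCP reading suggests. I open, descend in steps and watch the force.

Call:
carry_out(deltas=[[[0, 0, -0.05, 0, 0], [0, 0, -0.05, 0, 0], [0, 0, -0.05, 0, 0], [0, 0, -0.05, 0, 0], [0, 0, -0.05, 0, 0]]])

```text
clock: 10.95
tool_pos: [0.5927, 0.1209, 0.1074]
orientation: [-180.0, -0.0, 174.5]
force: [-0.7, -0.1, 0.1]
opening: 0.0347
gripper_force: 0.0
```

Call:
carry_out(deltas=[[[0, -0.01, 0.08, 0, 0], [0, -0.01, 0.1, 0, 0], [0, -0.01, 0.12, 0, 0], [0, -0.01, 0.14, 0, 0], [0, -0.01, 0.14, 0, 0]]])

```text
clock: 11.45
tool_pos: [0.5925, 0.1189, 0.0792]
orientation: [-180.0, -0.0, 174.5]
force: [-0.3, 0.7, 0.5]
opening: 0.0439
gripper_force: 0.0
```

Call:
carry_out(deltas=[[[0, 0, 0.02, 0, 0], [0, 0, 0.02, 0, -1], [0, 0, 0.02, 0, -1], [0, 0, 0.02, 0, -1], [0, 0, 0.02, 0, -1]]])

```text
clock: 11.95
tool_pos: [0.5928, 0.119, 0.0758]
orientation: [180.0, 0.0, 174.5]
force: [0.1, -1.0, 1.4]
opening: 0.0172
gripper_force: 0.8
```

Call:
carry_out(deltas=[[[0, 0, 0, 0, -1], [0, 0, 0, 0, -1], [0, 0, 0, 0, -1]]])

```text
clock: 12.25
tool_pos: [0.5925, 0.1188, 0.0758]
orientation: [-180.0, -0.0, 174.5]
force: [-1.6, -1.8, 2.2]
opening: 0.0136
gripper_force: 29.8
```

It is gripped: 13.6 mm opening, 30 N. Now press and turn anticlockwise.

Call:
carry_out(deltas=[[[0, 0, 0.015, 0, -1], [0, 0, 0.03, 0, -1], [0, 0, 0.03, 0, -1]]])

```text
clock: 12.55
tool_pos: [0.5928, 0.1187, 0.0703]
orientation: [-180.0, 0.0, 174.5]
force: [-2.6, -2.3, 9.5]
opening: 0.014
gripper_force: 29.8
```

Call:
carry_out(deltas=[[[0, 0, 0, -0.022, -1], [0, 0, 0, -0.044, -1], [0, 0, 0, -0.066, -1], [0, 0, 0, -0.088, -1], [0, 0, 0, -0.11, -1]]])

```text
clock: 13.05
tool_pos: [0.5938, 0.119, 0.071]
orientation: [-179.9, 0.1, -145.6]
force: [-1.5, -2.1, 10.0]
opening: 0.0135
gripper_force: 29.8
```

Call:
carry_out(deltas=[[[0, 0, 0, -0.022, -1], [0, 0, 0, -0.044, -1], [0, 0, 0, -0.066, -1], [0, 0, 0, -0.088, -1], [0, 0, 0, -0.112, -1]]])

```text
clock: 13.55
tool_pos: [0.5939, 0.119, 0.0711]
orientation: [-179.9, 0.1, -105.3]
force: [-0.9, -1.8, 9.4]
opening: 0.0136
gripper_force: 29.9
```

Call:
carry_out(deltas=[[[0, 0, -0.05, 0, -1], [0, 0, -0.1, 0, -1], [0, 0, -0.15, 0, -1], [0, 0, -0.15, 0, -1]]])

```text
clock: 13.95
tool_pos: [0.5933, 0.1195, 0.1011]
orientation: [-179.9, 0.1, -105.7]
force: [1.0, 0.6, -1.3]
opening: 0.0137
gripper_force: 29.9
```

It is out. Next: lift and carry it to the −y half of the tray, checking the tray on the way.

Call:
carry_out(deltas=[[[0, 0, -0.2, 0, -1], [0.84, 0.44, -0.2, 0, -1], [0.84, 0.44, -0.2, 0, -1], [0.84, 0.44, -0.2, 0, -1], [0.84, 0.44, -0.2, 0, -1]]])

```text
clock: 14.45
tool_pos: [0.4598, -0.0206, 0.139]
orientation: [179.9, -0.0, -105.7]
force: [0.0, -0.7, -2.1]
opening: 0.0138
gripper_force: 30.0
```

```bash
cat > t.py <<'E'
from h import *
np.set_printoptions(precision=4,suppress=True)
T=ctrl.snapshot("top");S=ctrl.snapshot("scene");W=ctrl.snapshot("wrist")
for n,p in(("T",T),("S",S),("W",W)):
    for q in ctrl.silhouettes(p,"tray")[:2]:
        m=q["mask"].astype(np.uint8); r=cv2.minAreaRect(cv2.findNonZero(m)); b=cv2.boxPoints(r)
        w=[px2w(p,c,.02)[:2] for c in b]
        print(n,"tray",round(q["p"],2),m.sum(),np.mean(w,0),[np.linalg.norm(w[i]-w[i-1]).round(3) for i in(1,2)],(w[1]-w[0]))
    for q in ctrl.spot_point(p,"tray")[:2]:print(n,round(q["p"],2),px2w(p,q["centre"],0))
o=ctrl.get_obs();print(o["tool_pos"],o["orientation"],o["opening"])
E
python3 t.py
```

```text
T tray 0.54 1910 [ 0.5845 -0.1944] [np.float64(0.091), np.float64(0.267)] [ 0.0899 -0.0129]
T 0.56 [ 0.5874 -0.1948  0.    ]
S tray 0.67 1276 [0.4727 0.014 ] [np.float64(0.146), np.float64(0.192)] [-0.1331 -0.0601]
S 0.89 [0.4607 0.016  0.    ]
W tray 0.95 5858 [0.4661 0.0019] [np.float64(0.108), np.float64(0.128)] [-0.1078 -0.0028]
W tray 0.5 2103 [ 0.6918 -0.0043] [np.float64(0.075), np.float64(0.054)] [-0.0723  0.0207]
[ 0.4631 -0.0185  0.1393] [ 179.9719   -0.0168 -105.6209] 0.013660543327305411
```

Call:
carry_out(deltas=[[[0, 0, 0.25, 0, -1], [0, 0, 0.42, 0, -1], [0, 0, 0.49, 0, -1], [0, 0, 0.52, 0, -1], [0, 0, 0.525, 0, -1]]])

```text
clock: 15.4
tool_pos: [0.4627, -0.0188, 0.034]
orientation: [179.9, -0.1, -105.6]
force: [0.0, -0.5, -2.3]
opening: 0.0134
gripper_force: 30.0
```

Call:
carry_out(deltas=[[[0, 0, 0.005, 0, -1], [0, 0, 0.01, 0, -1], [0, 0, 0.015, 0, -1], [0, 0, 0.015, 0, -1]]])

```text
clock: 15.8
tool_pos: [0.4629, -0.0189, 0.0321]
orientation: [-180.0, 0.0, -105.6]
force: [-0.1, 0.3, -2.1]
opening: 0.0139
gripper_force: 30.0
```

Call:
carry_out(deltas=[[[0, 0, 0.01, 0, -1], [0, 0, 0.02, 0, -1], [0, 0, 0.02, 0, -1]]])

```text
clock: 16.1
tool_pos: [0.4641, -0.0186, 0.0302]
orientation: [-179.8, 0.1, -105.6]
force: [-10.1, 4.2, 28.2]
opening: 0.0138
gripper_force: 30.1
```

Call:
carry_out(deltas=[[[0, 0, -0.018, 0, -1], [0, 0, -0.018, 0, 0], [0, 0, -0.018, 0, 0], [0, 0, -0.018, 0, 0], [0, 0, -0.018, 0, 0]]])

```text
clock: 16.6
tool_pos: [0.4625, -0.0192, 0.031]
orientation: [180.0, -0.0, -105.6]
force: [0.4, 0.1, -0.4]
opening: 0.0397
gripper_force: 0.0
```

Call:
carry_out(deltas=[[[0, 0, -0.2, 0, 0], [0, 0, -0.4, 0, 0], [0, 0, -0.6, 0, 0.2], [0, 0, -0.8, 0, 0.2], [0, 0, -0.9, 0, 0.2]]])

```text
clock: 17.1
tool_pos: [0.464, -0.0189, 0.2148]
orientation: [-179.8, 0.1, -105.6]
force: [1.0, 0.4, -0.3]
opening: 0.0524
gripper_force: 0.0
```

Call:
carry_out(deltas=[[[-0.9, -0.13, 0, 0.11, 0.2], [-0.9, -0.13, 0, 0.11, 0.2], [-0.9, -0.13, 0, 0.11, 0.2], [-0.9, -0.13, 0, 0.11, 0.2], [-0.9, -0.13, 0, 0.11, 0.2]]])

```text
clock: 17.6
tool_pos: [0.5375, 0.1506, 0.21]
orientation: [-180.0, -0.1, -145.4]
force: [0.3, -1.1, -1.0]
opening: 0.0524
gripper_force: 0.0
```

Call:
carry_out(deltas=[[[-0.76, 0.45, 0.25, 0.112, 0.2], [-0.76, 0.45, 0.25, 0.112, 0.2], [-0.76, 0.45, 0.25, 0.112, 0.2], [-0.76, 0.45, 0.25, 0.112, 0.2], [-0.76, 0.45, 0.25, 0.112, 0.2]]])

```text
clock: 18.1
tool_pos: [0.6099, 0.3108, 0.1572]
orientation: [-179.8, -0.2, 174.2]
force: [0.5, -0.3, -0.1]
opening: 0.0527
gripper_force: 0.0
```

Call:
carry_out(deltas=[[[0, 0, 0, 0, 0.2]]])

```text
clock: 18.2
tool_pos: [0.6094, 0.3085, 0.1593]
orientation: [-179.9, -0.1, 174.4]
force: [-0.3, -0.3, 0.4]
opening: 0.0525
gripper_force: 0.0
```

Call:
carry_out(deltas=[[[-0.007, 0, 0.2, 0, 0], [-0.007, 0, 0.4, 0, 0], [-0.007, 0, 0.418, 0, 0], [-0.007, 0, 0.418, 0, -1], [-0.007, 0, 0.418, 0, -1]]])

```text
clock: 18.7
tool_pos: [0.6125, 0.3082, 0.0802]
orientation: [179.9, 0.1, 174.5]
force: [-0.6, -0.3, 0.3]
opening: 0.0332
gripper_force: 0.0
```

Call:
carry_out(deltas=[[[0, 0, 0, 0, -1], [0, 0, 0, 0, -1], [0, 0, 0, 0, -1], [0, 0, 0, 0, -1], [0, 0, 0, 0, -1]]])

```text
clock: 19.2
tool_pos: [0.6117, 0.3079, 0.079]
orientation: [180.0, 0.1, 174.5]
force: [-1.0, -0.8, 5.9]
opening: 0.0136
gripper_force: 29.8
```

Call:
carry_out(deltas=[[[0, 0, 0.015, 0, -1], [0, 0, 0.03, 0, -1], [0, 0, 0.03, 0, -1], [0, 0, 0.03, 0, -1]]])

```text
clock: 19.6
tool_pos: [0.6119, 0.3079, 0.0737]
orientation: [180.0, 0.1, 174.5]
force: [-3.0, -1.3, 9.8]
opening: 0.0137
gripper_force: 29.8
```

Call:
carry_out(deltas=[[[0, 0, 0.003, -0.022, -1], [0, 0, 0.003, -0.044, -1], [0, 0, 0.003, -0.066, -1], [0, 0, 0.003, -0.088, -1], [0, 0, 0.003, -0.11, -1]]])

```text
clock: 20.1
tool_pos: [0.6128, 0.309, 0.0738]
orientation: [-180.0, 0.3, -145.6]
force: [-1.0, 0.4, 10.9]
opening: 0.0137
gripper_force: 29.9
```

Call:
carry_out(deltas=[[[0, 0, 0, -0.022, -1], [0, 0, 0, -0.044, -1], [0, 0, 0, -0.066, -1], [0, 0, 0, -0.088, -1], [0, 0, 0, -0.112, -1]]])

```text
clock: 20.6
tool_pos: [0.6128, 0.3089, 0.0737]
orientation: [-179.8, 0.2, -105.3]
force: [-0.2, 0.2, 9.6]
opening: 0.0138
gripper_force: 29.9
```

Call:
carry_out(deltas=[[[0, 0, -0.05, 0, -1], [0, 0, -0.1, 0, -1], [0, 0, -0.15, 0, -1], [0, 0, -0.15, 0, -1]]])

```text
clock: 21.0
tool_pos: [0.6116, 0.3081, 0.1025]
orientation: [-179.9, 0.1, -105.7]
force: [0.2, 0.1, -1.6]
opening: 0.0136
gripper_force: 29.9
```

Call:
carry_out(deltas=[[[0, 0, -0.2, 0, -1], [0.72, 0.2, -0.2, 0, -1], [0.72, 0.2, -0.2, 0, -1], [0.72, 0.2, -0.2, 0, -1], [0.72, 0.2, -0.2, 0, -1]]])

```text
clock: 21.5
tool_pos: [0.5293, 0.1751, 0.1406]
orientation: [179.8, -0.1, -105.9]
force: [1.5, 1.4, -1.2]
opening: 0.0135
gripper_force: 30.0
```

Call:
carry_out(deltas=[[[0.73, 0.19, 0, 0, -1], [0.73, 0.19, 0, 0, -1], [0.73, 0.19, 0, 0, -1], [0.73, 0.19, 0, 0, -1], [0.73, 0.19, 0, 0, -1]]])

```text
clock: 22.0
tool_pos: [0.4571, 0.0487, 0.1412]
orientation: [-180.0, 0.0, -105.8]
force: [0.7, 0.7, -1.4]
opening: 0.0136
gripper_force: 30.0
```

```bash
python3 t.py; python3 b.py w4.png used1_mid=.042
```

```text
T tray 0.79 692 [ 0.4623 -0.0267] [np.float64(0.105), np.float64(0.111)] [ 0.0041 -0.1048]
T 0.8 [ 0.4577 -0.0078  0.    ]
S tray 0.57 1008 [ 0.4678 -0.0032] [np.float64(0.151), np.float64(0.196)] [-0.1389 -0.0604]
S 0.85 [0.4654 0.0024 0.    ]
W tray 0.64 11392 [ 0.4607 -0.0008] [np.float64(0.108), np.float64(0.148)] [-0.1079 -0.0036]
W 0.85 [ 0.4608 -0.      0.    ]
[0.4578 0.05   0.1407] [ 179.973    -0.0251 -105.6561] 0.01369769216289749
[ 0.4367 -0.0277  0.3255]
[[-0.9626  0.2708  0.0009]
 [ 0.2586  0.9184  0.2996]
 [ 0.0803  0.2886 -0.9541]]
[0.4577 0.0499 0.1408] [ 179.9767   -0.0203 -105.6649]
used1_mid 0.67 [283.9 247.6] [0.4719 0.0983 0.042 ]
```

View pics/w4.png

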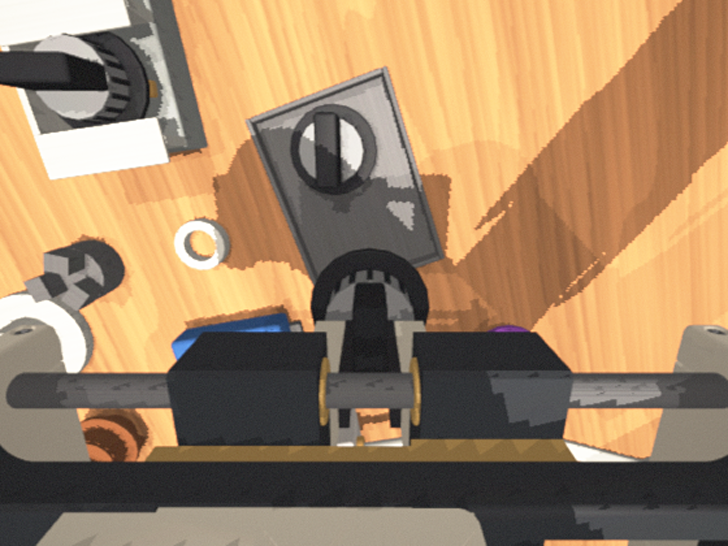

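The tray, with the first used cartridge at (335,148), has been knocked about 15 mm towards −y. Its centre is now (0.461, −0.001). I set this one at (0.4595, 0.035).

Call:
carry_out(deltas=[[[0.07, -0.03, 0.2, 0, -1], [0.07, -0.03, 0.4, 0, -1], [0.07, -0.03, 0.5, 0, -1], [0.07, -0.03, 0.52, 0, -1], [0.07, -0.03, 0.525, 0, -1]]])

```text
clock: 23.05
tool_pos: [0.4598, 0.0345, 0.036]
orientation: [180.0, -0.0, -105.7]
force: [0.7, 0.5, -1.2]
opening: 0.0142
gripper_force: 30.0
```

Call:
carry_out(deltas=[[[0, 0, 0.005, 0, -1], [0, 0, 0.009, 0, -1], [0, 0, 0.009, 0, -1]]])

```text
clock: 23.35
tool_pos: [0.4602, 0.0349, 0.0351]
orientation: [-179.9, 0.1, -105.7]
force: [-0.4, 0.0, -1.2]
opening: 0.0135
gripper_force: 30.0
```

Within a millimetre or so of the floor. Release and rise.

Call:
carry_out(deltas=[[[0, 0, 0.003, 0, 0], [0, 0, 0.003, 0, 0], [0, 0, 0.003, 0, 0], [0, 0, 0.003, 0, 0], [0, 0, 0.003, 0, 0]]])

```text
clock: 23.85
tool_pos: [0.4597, 0.0345, 0.0337]
orientation: [-180.0, 0.0, -105.7]
force: [0.3, 0.2, -0.2]
opening: 0.0425
gripper_force: 0.0
```

Call:
carry_out(deltas=[[[0, 0, -0.2, 0, 0], [0, 0, -0.4, 0, 0], [0, 0, -0.6, 0, 0.2], [0, 0, -0.8, 0, 1], [0, 0, -1, 0, 1]]])

```text
clock: 24.35
tool_pos: [0.4593, 0.0343, 0.2355]
orientation: [-180.0, 0.0, -105.7]
force: [1.0, 0.4, -1.1]
opening: 0.0622
gripper_force: 0.0
```

Call:
carry_out(deltas=[[[0.83, -0.86, -0.1, 0, 0.3], [0.83, -0.86, -0.1, 0, 0.3], [0.83, -0.86, -0.1, 0, 0.3], [0.83, -0.86, -0.1, 0, 0.3], [0.83, -0.86, -0.1, 0, 1]]])

```text
clock: 24.85
tool_pos: [0.5812, -0.1743, 0.2535]
orientation: [180.0, -0.0, -105.7]
force: [1.0, 1.3, -0.0]
opening: 0.0611
gripper_force: 0.0
```

```bash
python3 b.py w5.png new1_mid=.078 rack=0 tray=0; python3 t.py|grep W
```

```text
[ 0.56   -0.252   0.4382]
[[-0.9623  0.2719  0.0007]
 [ 0.2596  0.918   0.2998]
 [ 0.0809  0.2886 -0.954 ]]
[ 0.5833 -0.178   0.253 ] [ 179.9901   -0.1305 -105.7983]
rack 0.86 [282.4 162. ] [ 0.5801 -0.1883  0.    ]
tray 0.74 [385.9 255.4] [0.4617 0.0002 0.    ]
tray 0.22 [218.2 323.5] [0.7628 0.0496 0.    ]
W tray 0.95 2426 [ 0.4643 -0.0225] [np.float64(0.107), np.float64(0.127)] [-0.1073  0.0014]
```

View pics/w5.png

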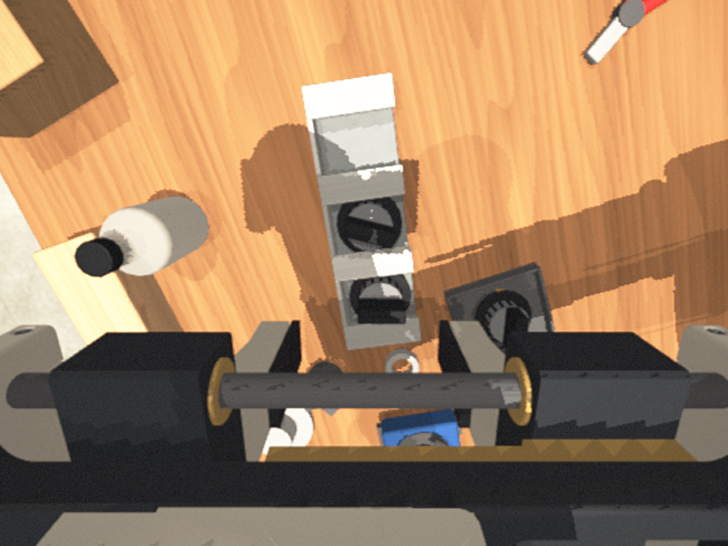

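Wrist view: the new cartridges are at (370,227) and (381,297) in the rack, and the third bay at (357,145) is empty. One enlarged crop for the wing angles.

```bash
python3 -c "
from h import *
im=cv2.imread('pics/w5.png');cv2.imwrite('pics/w5c.png',cv2.resize(im[60:360,290:440],(400,800))[:600*0+800])
c=cv2.resize(im[180:330,300:450],(600,600),interpolation=cv2.INTER_CUBIC);cv2.imwrite('pics/w5c.png',c)"
```

```text
(no output)
```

View pics/w5c.png

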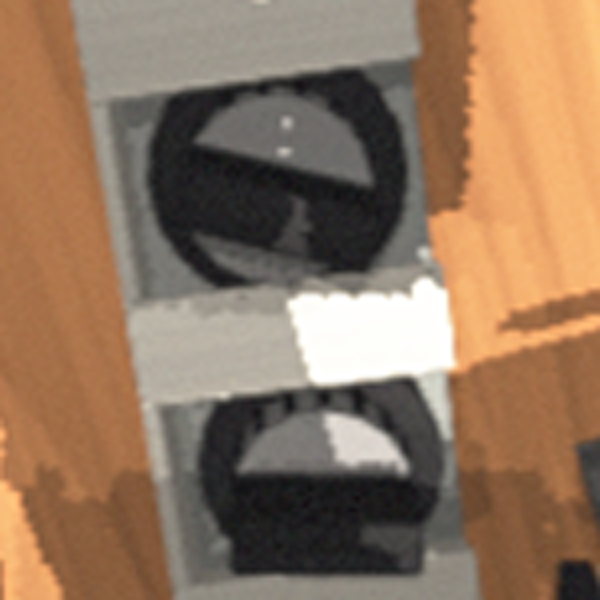

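```bash
cat > e.py <<'E'
from h import *
np.set_printoptions(precision=4,suppress=True)
W=ctrl.snapshot("wrist")
f=lambda u,v,z:px2w(W,((u/4+300)/1.3,(v/4+180)/1.3),z)
for n,a,b,c,d,cen in(("M",(195,148),(373,188),(188,225),(372,275),(278,182)),("H",(238,475),(410,476),(232,575),(420,572),(320,492))):
    A,B=f(*a,.084),f(*b,.084); dv=B-A
    print(n,"wingbase",A[:2],B[:2],np.linalg.norm(dv),np.degrees(np.arctan2(dv[1],dv[0])))
    if n=="H":
        C,D=f(*c,.116),f(*d,.116);dv=D-C;print("wingtop",C[:2],D[:2],np.degrees(np.arctan2(dv[1],dv[0])),np.linalg.norm(dv))
    print("cen",f(*cen,.064))
# rack corners: top at .072
for q in((80,60),(130,320),(175,590),(415,30),(455,370),(475,570)):print(f(*q,.072))
print(ctrl.get_obs()["tool_pos"])
E
python3 e.py
```

```text
M wingbase [ 0.5932 -0.1962] [ 0.5566 -0.1764] 0.041561702816182856 151.5502601916556
cen [ 0.5782 -0.1799  0.064 ]
H wingbase [ 0.6058 -0.1172] [ 0.5658 -0.1057] 0.04162316315644046 163.96100358702438
wingtop [ 0.6096 -0.1063] [ 0.5687 -0.0956] 165.31904951885707 0.04223528132291407
cen [ 0.5895 -0.0996  0.064 ]
[ 0.614  -0.2212  0.072 ]
[ 0.6214 -0.1585  0.072 ]
[ 0.6317 -0.0868  0.072 ]
[ 0.538  -0.2069  0.072 ]
[ 0.5486 -0.1249  0.072 ]
[ 0.5564 -0.0715  0.072 ]
[ 0.5803 -0.1713  0.2539]
```

Call:
carry_out(deltas=[[[-0.33, 0.05, 0.2, 0.118, 0], [-0.33, 0.05, 0.2, 0.118, 0], [-0.33, 0.05, 0.2, 0.118, 0], [-0.33, 0.05, 0.2, 0.118, 0], [-0.33, 0.05, 0.2, 0.118, 0]]])

```text
clock: 26.05
tool_pos: [0.5886, -0.105, 0.2136]
orientation: [180.0, -0.0, -148.5]
force: [-0.4, 0.2, 0.3]
opening: 0.053
gripper_force: 0.0
```

Call:
carry_out(deltas=[[[0, 0, 0.2, 0.118, 0], [0, 0, 0.2, 0.118, 0], [0, 0, 0.2, 0.118, 0], [0, 0, 0.2, 0.118, 0], [0, 0, 0.2, 0.118, 0]]])

```text
clock: 26.55
tool_pos: [0.5886, -0.1054, 0.1736]
orientation: [-180.0, 0.0, 169.0]
force: [-0.2, -0.3, -0.5]
opening: 0.0439
gripper_force: 0.0
```

Call:
carry_out(deltas=[[[0, 0, 0, 0.013, 0], [0, 0, 0, 0.013, 0], [0, 0, 0, 0.013, 0], [0, 0, 0, 0.013, 0]]])

```text
clock: 26.95
tool_pos: [0.5886, -0.1055, 0.1737]
orientation: [180.0, 0.0, 164.8]
force: [0.1, 0.2, 0.1]
opening: 0.0438
gripper_force: 0.0
```

Call:
carry_out(deltas=[[[0, 0, 0.2, 0, 0], [0, 0, 0.4, 0, 0], [0, 0, 0.48, 0, 0], [0, 0, 0.51, 0, 0], [0, 0, 0.51, 0, 0]]])

```text
clock: 27.45
tool_pos: [0.5884, -0.1056, 0.0712]
orientation: [-180.0, -0.1, 164.7]
force: [0.6, -0.4, 0.8]
opening: 0.0437
gripper_force: 0.0
```

Call:
carry_out(deltas=[[[0, 0, 0, 0, -1], [0, 0, 0, 0, -1], [0, 0, 0, 0, -1], [0, 0, 0, 0, -1], [0, 0, 0, 0, -1]]])

```text
clock: 27.95
tool_pos: [0.5886, -0.1059, 0.072]
orientation: [-180.0, 0.0, 164.7]
force: [-0.0, -3.1, -0.2]
opening: 0.0137
gripper_force: 29.6
```

Call:
carry_out(deltas=[[[0.05, -0.007, 0, 0, -1], [0.14, -0.019, 0, 0, -1], [0.23, -0.031, 0, 0, -1], [0.32, -0.043, 0, 0, -1], [0.42, -0.057, 0, 0, -1]]])

```text
clock: 28.45
tool_pos: [0.5072, -0.0939, 0.0726]
orientation: [179.9, 0.3, 164.7]
force: [-1.4, 0.6, -1.2]
opening: 0.0028
gripper_force: 0.0
```

Call:
carry_out(deltas=[[[0, 0, -0.1, 0, -1], [0, 0, -0.3, 0, -1], [0, 0, -0.5, 0, -1], [0, 0, -0.5, 0, -1]]])

```text
clock: 28.85
tool_pos: [0.5079, -0.0943, 0.1775]
orientation: [179.8, 0.5, 164.7]
force: [-0.2, -0.1, -0.1]
opening: 0.0002
gripper_force: 0.0
```

The grip slackened during the slide. I look for the cartridge.

```bash
python3 b.py w6.png new1_mid=.078 used1_mid=.078 rack=0 tray=0; python3 -c "
from h import *
T=ctrl.snapshot('top');S=ctrl.snapshot('scene');W=cv2.imread('pics/w6.png')
a=cv2.resize(W[80:400,100:500],(500,400))
b=cv2.resize(S['color'][150:270,150:300][:,:,::-1],(500,400),interpolation=cv2.INTER_CUBIC)
cv2.imwrite('pics/w6c.png',cv2.resize(np.hstack([a,b]),(800,320)))"
```

```text
[ 0.4284 -0.0723  0.3615]
[[ 0.2642  0.9645  0.0035]
 [ 0.9174 -0.2524  0.3078]
 [ 0.2978 -0.0782 -0.9514]]
[ 0.5064 -0.094   0.1747] [179.8577   0.3263 164.691 ]
used1_mid 0.59 [395.6 111.8] [0.4558 0.0247 0.078 ]
rack 0.88 [228.1 252.7] [ 0.5809 -0.1892 -0.    ]
tray 0.58 [351.9 122.2] [0.4614 0.001  0.    ]
tray 0.33 [33.9 35.8] [ 0.2859 -0.3063  0.    ]
```

View pics/w6c.png

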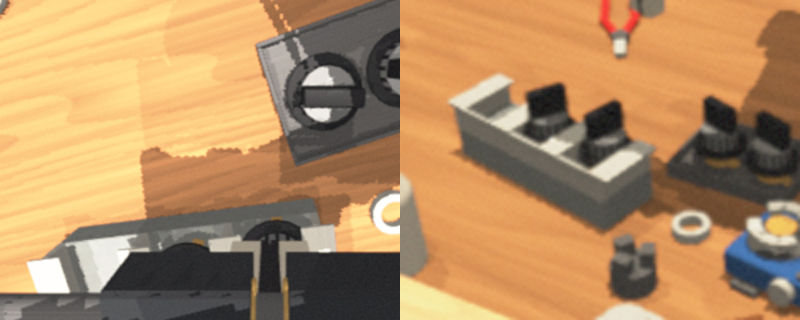

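Both new cartridges are still in the rack; the +y one, at crop (272,222), has slid only about 10 mm. Both used ones stand in the tray. I regrip.

Call:
carry_out(deltas=[[[-0.36, 0.045, 0, 0, 0], [-0.36, 0.045, 0, 0, 0], [-0.36, 0.045, 0, 0, 0], [-0.36, 0.045, 0, 0, 0], [-0.36, 0.045, 0, 0, 0]]])

```text
clock: 29.7
tool_pos: [0.5755, -0.1047, 0.171]
orientation: [-180.0, -0.1, 164.7]
force: [0.5, -0.2, 0.4]
opening: 0.035
gripper_force: 0.0
```

Call:
carry_out(deltas=[[[0, 0, 0.2, 0, 0], [0, 0, 0.4, 0, 0], [0, 0, 0.49, 0, 0], [0, 0, 0.515, 0, 0], [0, 0, 0.515, 0, -1]]])

```text
clock: 30.2
tool_pos: [0.5759, -0.1047, 0.0687]
orientation: [-180.0, -0.0, 164.7]
force: [0.5, -0.2, 0.5]
opening: 0.0396
gripper_force: 0.0
```

Call:
carry_out(deltas=[[[0, 0, 0, 0, -1], [0, 0, 0, 0, -1], [0, 0, 0, 0, -1], [0, 0, 0, 0, -1], [0, 0, 0, 0, -1]]])

```text
clock: 30.7
tool_pos: [0.5768, -0.1051, 0.0695]
orientation: [-180.0, 0.1, 164.7]
force: [-0.8, -2.2, 5.0]
opening: 0.0134
gripper_force: 29.9
```

Call:
carry_out(deltas=[[[0.05, -0.007, -0.002, 0, -1], [0.14, -0.019, -0.002, 0, -1], [0.23, -0.031, -0.002, 0, -1], [0.31, -0.042, -0.002, 0, -1], [0.39, -0.053, -0.002, 0, -1]]])

```text
clock: 31.2
tool_pos: [0.4968, -0.094, 0.0686]
orientation: [180.0, -0.1, 164.6]
force: [-0.4, -0.7, -2.0]
opening: 0.0138
gripper_force: 30.0
```

Call:
carry_out(deltas=[[[0, 0, -0.1, 0, -1], [0, 0, -0.3, 0, -1], [0, 0, -0.45, 0, -1], [0, 0, -0.45, 0, -1]]])

```text
clock: 31.6
tool_pos: [0.5005, -0.0939, 0.1631]
orientation: [179.8, 0.4, 164.7]
force: [1.6, 0.4, -2.6]
opening: 0.0139
gripper_force: 30.0
```

```bash
cat > g.py <<'E'
from h import *
W=ctrl.snapshot("wrist"); save(W,"hand_%d.png"%W["shot"])
ref=cv2.resize(cv2.imread("pics/w4.png"),(560,420),interpolation=cv2.INTER_AREA)
for n,im in(("ref",ref),("now",W["color"][:,:,::-1])):
    v=im.max(axis=2).astype(int)
    print(n,"rows185-235 c284",[int(v[r,278:291].mean()) for r in range(180,226,2)])
    m=(v<75).astype(np.uint8)
    for r in(205,212,219,226,233):
        c=np.flatnonzero(m[r,220:350])+220; print(r,c.min() if len(c) else None,c.max() if len(c) else None,end="; ")
    print()
for q in ctrl.silhouettes(W,"new1_mid")[:3]:
    ys,xs=np.nonzero(q["mask"]);print(q["p"],q["centre"],xs.min(),xs.max(),ys.min(),ys.max())
o=ctrl.get_obs();print(o["tool_pos"],o["orientation"])
E
python3 g.py
```

```text
ref rows185-235 c284 [92, 91, 91, 91, 92, 84, 37, 43, 40, 40, 40, 39, 39, 37, 63, 72, 72, 75, 92, 39, 30, 30, 31]
205 239 318; 212 242 322; 219 242 326; 226 241 328; 233 240 329; 
now rows185-235 c284 [163, 164, 172, 173, 167, 169, 179, 188, 88, 63, 69, 51, 38, 38, 33, 34, 38, 70, 68, 67, 76, 79, 30]
205 256 311; 212 249 318; 219 244 323; 226 241 326; 233 239 328; 
[ 0.49790019 -0.09389551  0.15904801] [1.79929297e+02 2.29131492e-02 1.64653462e+02]
```

Call:
carry_out(deltas=[[[-0.043, 0.79, 0, -0.118, -1], [-0.043, 0.79, 0, -0.118, -1], [-0.043, 0.79, 0, -0.118, -1], [-0.043, 0.79, 0, -0.118, -1], [-0.043, 0.79, 0, -0.118, -1]]])

```text
clock: 32.2
tool_pos: [0.5475, 0.0577, 0.1565]
orientation: [179.9, -0.2, -152.4]
force: [0.5, 0.2, -2.2]
opening: 0.014
gripper_force: 30.0
```

Call:
carry_out(deltas=[[[-0.59, 0.563, 0, -0.118, -1], [-0.59, 0.563, 0, -0.118, -1], [-0.59, 0.563, 0, -0.118, -1], [-0.59, 0.563, 0, -0.118, -1], [-0.59, 0.563, 0, -0.118, -1]]])

```text
clock: 32.7
tool_pos: [0.6011, 0.212, 0.1557]
orientation: [179.8, -0.2, -109.9]
force: [-0.8, -0.2, -1.6]
opening: 0.0138
gripper_force: 30.0
```

Call:
carry_out(deltas=[[[0, 0, 0, -0.0133, -1], [0, 0, 0, -0.0133, -1], [0, 0, 0, -0.0133, -1], [0, 0, 0, -0.0133, -1]]])

```text
clock: 33.1
tool_pos: [0.6016, 0.2095, 0.1583]
orientation: [179.9, -0.0, -105.7]
force: [0.2, 0.0, -2.0]
opening: 0.0138
gripper_force: 30.0
```

```bash
python3 g.py
```

```text
ref rows185-235 c284 [92, 91, 91, 91, 92, 84, 37, 43, 40, 40, 40, 39, 39, 37, 63, 72, 72, 75, 92, 39, 30, 30, 31]
205 239 318; 212 242 322; 219 242 326; 226 241 328; 233 240 329; 
now rows185-235 c284 [80, 81, 79, 79, 155, 173, 171, 168, 72, 37, 34, 34, 33, 34, 33, 32, 39, 62, 62, 60, 74, 81, 27]
205 256 312; 212 248 319; 219 245 323; 226 241 327; 233 240 329; 
[0.60183501 0.20958297 0.1587873 ] [ 1.79981284e+02 -1.21337928e-02 -1.05667066e+02]
```

Call:
carry_out(deltas=[[[0, 0.003, 0.2, 0, -1], [0, 0.003, 0.3, 0, -1], [0, 0.003, 0.334, 0, -1], [0, 0.003, 0.345, 0, -1], [0, 0.003, 0.355, 0, -1]]])

```text
clock: 33.7
tool_pos: [0.6023, 0.2103, 0.0891]
orientation: [-179.9, 0.1, -105.6]
force: [0.6, -0.2, -2.0]
opening: 0.0134
gripper_force: 30.0
```

Call:
carry_out(deltas=[[[0, 0, 0.01, 0, -1], [0, 0, 0.02, 0, -1], [0, 0, 0.03, 0, -1], [0, 0, 0.03, 0, -1]]])

```text
clock: 34.1
tool_pos: [0.6021, 0.2104, 0.0827]
orientation: [-179.9, 0.1, -105.6]
force: [1.2, 0.9, 1.2]
opening: 0.0141
gripper_force: 30.0
```

Spring force shows and the lugs are in the slots. Press on.

Call:
carry_out(deltas=[[[0, 0, 0.015, 0, -1], [0, 0, 0.03, 0, -1], [0, 0, 0.045, 0, -1], [0, 0, 0.052, 0, -1], [0, 0, 0.052, 0, -1]]])

```text
clock: 34.6
tool_pos: [0.6023, 0.2105, 0.0728]
orientation: [-179.9, 0.1, -105.5]
force: [-1.1, 0.5, 9.6]
opening: 0.0139
gripper_force: 30.0
```

Call:
carry_out(deltas=[[[-0.001, 0.003, 0.004, 0.022, -1], [-0.002, 0.005, 0.004, 0.044, -1], [-0.003, 0.008, 0.004, 0.066, -1], [-0.004, 0.01, 0.004, 0.088, -1], [-0.0045, 0.012, 0.004, 0.11, -1]]])

```text
clock: 35.1
tool_pos: [0.6008, 0.2116, 0.0725]
orientation: [-179.9, 0.2, -145.5]
force: [-0.1, -1.9, 10.1]
opening: 0.0134
gripper_force: 30.0
```

Call:
carry_out(deltas=[[[-0.001, 0.003, 0, 0.022, -1], [-0.002, 0.005, 0, 0.044, -1], [-0.003, 0.008, 0, 0.066, -1], [-0.004, 0.01, 0, 0.088, -1], [-0.0045, 0.012, 0, 0.114, -1]]])

```text
clock: 35.6
tool_pos: [0.6, 0.214, 0.0725]
orientation: [180.0, 0.2, 174.3]
force: [-0.2, -2.2, 10.9]
opening: 0.0137
gripper_force: 30.0
```

Call:
carry_out(deltas=[[[0, 0, 0, 0, -1], [0, 0, -0.02, 0, -1], [0, 0, -0.03, 0, -1]]])

```text
clock: 35.9
tool_pos: [0.5997, 0.2139, 0.078]
orientation: [180.0, 0.1, 174.6]
force: [1.4, -1.4, 4.0]
opening: 0.0139
gripper_force: 30.0
```

Call:
carry_out(deltas=[[[0, 0, -0.015, 0, -1], [0, 0, -0.015, 0, -1]]])

```text
clock: 36.1
tool_pos: [0.5996, 0.2138, 0.0783]
orientation: [180.0, 0.0, 174.5]
force: [8.0, -0.2, -11.1]
opening: 0.0138
gripper_force: 30.0
```

Call:
carry_out(deltas=[[[0, 0, 0.015, 0, 0], [0, 0, 0.015, 0, 0], [0, 0, 0.015, 0, 0], [0, 0, 0.015, 0, 0], [0, 0, 0.015, 0, 0]]])

```text
clock: 36.6
tool_pos: [0.5987, 0.2141, 0.077]
orientation: [180.0, 0.0, 174.6]
force: [0.5, -0.6, 0.0]
opening: 0.043
gripper_force: 0.0
```

Call:
carry_out(deltas=[[[0, 0, -0.2, 0, 0], [0, 0, -0.4, 0, 0], [0, 0, -0.6, 0, 0], [0, 0, -0.8, 0, 0], [0, 0, -0.8, 0, 0]]])

```text
clock: 37.1
tool_pos: [0.6015, 0.2151, 0.244]
orientation: [179.7, 0.5, 174.6]
force: [0.2, -0.1, -0.4]
opening: 0.0441
gripper_force: 0.0
```

Locked: it held an 11 N tug. Next is the second new cartridge, in the middle bay.

Call:
carry_out(deltas=[[[-0.04, -0.98, 0, 0.03, 0], [-0.04, -0.98, 0, 0.03, 0], [-0.04, -0.98, 0, 0.03, 0], [-0.04, -0.98, 0, 0.03, 0], [-0.04, -0.98, 0, 0.03, 0]]])

```text
clock: 37.6
tool_pos: [0.5872, 0.0137, 0.2373]
orientation: [-180.0, 0.0, 163.5]
force: [-0.0, 0.1, 0.2]
opening: 0.0438
gripper_force: 0.0
```

```bash
python3 -c "
from h import *
o=ctrl.get_obs();print(o['tool_pos'],o['orientation'])
y=np.radians(o['orientation'][2]);d=np.array([.578,-.180])-o['tool_pos'][:2]
print((d@[np.cos(y),np.sin(y)])/.2,(d@[np.sin(y),-np.cos(y)])/.2,(o['orientation'][2]-151.5)/360,(o['tool_pos'][2]-.0715)/.2)"
```

```text
[0.58721533 0.01367355 0.23728195] [-1.79987702e+02  2.29462366e-02  1.63514117e+02]
-0.2306201244935957 -0.9416334532492293 0.03337254782973957 0.8289097328095737
```

Call:
carry_out(deltas=[[[-0.23, -0.94, 0.2, 0.0334, 0], [-0.23, -0.94, 0.2, 0.0334, 0], [-0.23, -0.94, 0.2, 0.0334, 0], [-0.23, -0.94, 0.2, 0.0334, 0], [-0.23, -0.94, 0.2, 0.0334, 0]]])

```text
clock: 38.1
tool_pos: [0.578, -0.1793, 0.195]
orientation: [-179.9, -0.1, 151.5]
force: [0.4, 0.5, -0.7]
opening: 0.0435
gripper_force: 0.0
```

Call:
carry_out(deltas=[[[0, 0, 0.2, 0, 0], [0, 0, 0.4, 0, 0], [0, 0, 0.58, 0, 0], [0, 0, 0.625, 0, 0], [0, 0, 0.625, 0, 0]]])

```text
clock: 38.6
tool_pos: [0.5791, -0.1748, 0.0709]
orientation: [-179.9, -0.1, 151.8]
force: [0.1, 0.6, 0.6]
opening: 0.0437
gripper_force: 0.0
```

Call:
carry_out(deltas=[[[0, 0, 0, 0, -1], [0, 0, 0, 0, -1], [0, 0, 0, 0, -1], [0, 0, 0, 0, -1], [0, 0, 0, 0, -1]]])

```text
clock: 39.1
tool_pos: [0.5785, -0.1782, 0.0735]
orientation: [-179.8, 0.0, 151.7]
force: [-4.1, -13.1, 6.2]
opening: 0.0144
gripper_force: 29.9
```

Call:
carry_out(deltas=[[[0, 0, 0, 0, -1], [0, 0, 0, 0, -1]]])

```text
clock: 39.3
tool_pos: [0.5785, -0.1782, 0.0735]
orientation: [-179.8, 0.0, 151.7]
force: [-4.3, -13.1, 6.0]
opening: 0.014
gripper_force: 29.9
```

Call:
carry_out(deltas=[[[0, -0.02, -0.004, 0, -1], [0, -0.02, -0.004, 0, -1]]])

```text
clock: 39.5
tool_pos: [0.5775, -0.1796, 0.0733]
orientation: [-180.0, 0.0, 151.7]
force: [-1.5, -4.5, 2.7]
opening: 0.014
gripper_force: 29.7
```

Call:
carry_out(deltas=[[[0.04, -0.015, -0.002, 0, -1], [0.13, -0.049, -0.002, 0, -1], [0.22, -0.083, -0.002, 0, -1], [0.31, -0.117, -0.002, 0, -1], [0.4, -0.151, -0.002, 0, -1]]])

```text
clock: 40.0
tool_pos: [0.4954, -0.1662, 0.0739]
orientation: [179.8, 0.2, 151.8]
force: [-0.6, -0.1, -0.8]
opening: 0.0024
gripper_force: 0.0
```

It slipped again, probably because the grip was too shallow on the wing. I lift, look, and regrip deeper.

Call:
carry_out(deltas=[[[0, 0, -0.2, 0, 0], [0, 0, -0.4, 0, 0], [0.25, 0, -0.6, 0, 0], [0.3, 0, -0.7, 0, 0], [0.3, 0, -0.7, 0, 0]]])

```text
clock: 40.5
tool_pos: [0.4408, -0.138, 0.2179]
orientation: [179.7, 0.4, 151.8]
force: [0.5, 0.3, -0.5]
opening: 0.037
gripper_force: 0.0
```

```bash
python3 b.py w7.png new1_mid=.078 rack=0; python3 -c "
from h import *
im=cv2.imread('pics/w7.png');cv2.imwrite('pics/w7c.png',cv2.resize(im[180:480,164:564],(800,600),interpolation=cv2.INTER_CUBIC))"
```

```text
[ 0.3683 -0.0991  0.402 ]
[[ 0.4732  0.881   0.0054]
 [ 0.838  -0.452   0.3058]
 [ 0.2718 -0.1401 -0.9521]]
[ 0.4409 -0.138   0.2158] [179.7685   0.2949 151.8051]
rack 0.6 [298.4 270.4] [ 0.5787 -0.1852 -0.    ]
rack 0.47 [424.1 128.2] [0.4728 0.0524 0.    ]
```

View pics/w7c.png

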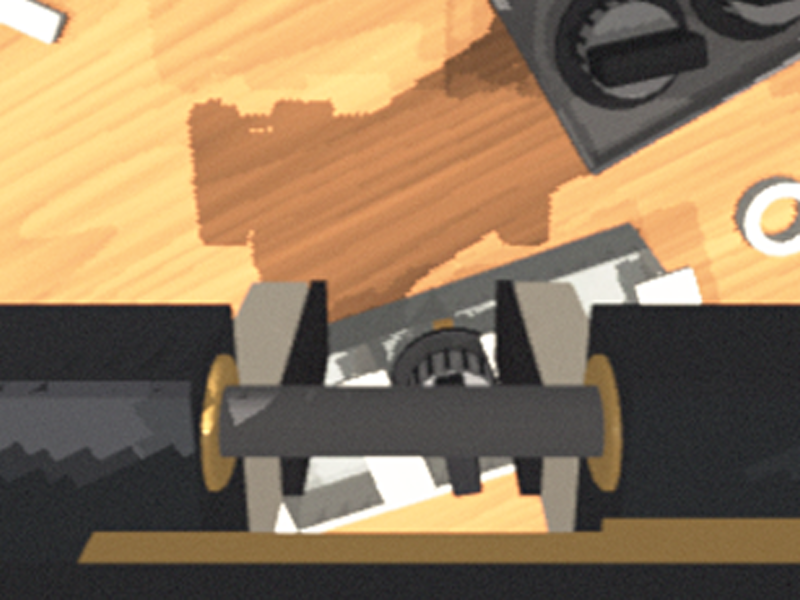

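The crop shows the cartridge still in the middle bay. The flange arc runs from (390,375) over (443,327) to (497,372), and the wing's far end is at (465,491).

```bash
cat > i.py <<'E'
from h import *
np.set_printoptions(precision=4,suppress=True)
W=ctrl.snapshot("wrist")
f=lambda u,v,z:px2w(W,((u/2+164)/1.3,(v/2+180)/1.3),z)[:2]
L,T,R,E=f(390,375,.064),f(443,327,.064),f(497,372,.064),f(465,491,.116)
fx=-np.array([W["R"][2][0],W["R"][2][1]]);fx/=np.linalg.norm(fx)
print(L,T,R,np.linalg.norm(L-R),"cen",T-fx*.032,(L+R)/2,"wing end",E)
for c in(T-fx*.032,(L+R)/2,np.array([.5785,-.1795])):
    d=c-E;print(c,np.linalg.norm(d),np.degrees(np.arctan2(d[1],d[0])))
o=ctrl.get_obs();print(o["tool_pos"],o["orientation"])
E
python3 i.py
```

```text
[ 0.5429 -0.2035] [ 0.5322 -0.169 ] [ 0.5659 -0.1573] 0.05160599615251844 cen [ 0.5604 -0.184 ] [ 0.5544 -0.1804] wing end [ 0.5806 -0.1862]
[ 0.5604 -0.184 ] 0.020312252986532504 174.04516822699512
[ 0.5544 -0.1804] 0.026872958052683537 167.62124334439807
[ 0.5785 -0.1795] 0.006988769983944649 107.72328442181428
[ 0.4401 -0.1387  0.2125] [179.9861  -0.0321 151.7365]
```

```bash
cat >> i.py <<'E'
N=f(452,377,.116); d=N-E; print("near",N,np.linalg.norm(d),np.degrees(np.arctan2(d[1],d[0])),(N+E)/2)
im=cv2.imread("pics/w7.png")[180:480,164:564]
v=im.max(axis=2); 
for r in range(185,250,6):
    c=np.flatnonzero(v[r,215:260]<60)+215; print(r*2,(c.min()*2,c.max()*2,len(c)) if len(c) else None, f((c.min()+c.max()),r*2,.116) if len(c) else "")
E
python3 i.py|tail -12
```

```text
near [ 0.5278 -0.1656] 0.055733970919531806 158.3133979964011 [ 0.5537 -0.1759]
370 (np.int64(430), np.int64(518), 14) [ 0.5292 -0.1563]
382 (np.int64(436), np.int64(518), 23) [ 0.5347 -0.1577]
394 None 
406 None 
418 None 
430 None 
442 None 
454 None 
466 (np.int64(476), np.int64(518), 2) [ 0.5748 -0.1685]
478 (np.int64(476), np.int64(476), 1) [ 0.5759 -0.1791]
490 (np.int64(456), np.int64(456), 1) [ 0.5773 -0.1893]
```

Call:
carry_out(deltas=[[[-0.62, 0.109, 0.2, -0.0147, 0], [-0.62, 0.109, 0.2, -0.0147, 0], [-0.62, 0.109, 0.2, -0.0147, 0], [-0.62, 0.109, 0.2, -0.0147, 0], [-0.62, 0.109, 0.2, -0.0147, 0]]])

```text
clock: 41.25
tool_pos: [0.5592, -0.179, 0.1703]
orientation: [-179.9, -0.3, 157.0]
force: [0.2, 0.7, -0.5]
opening: 0.0437
gripper_force: 0.0
```

Call:
carry_out(deltas=[[[0, 0, 0.2, 0, 0], [0, 0, 0.4, 0, 0], [0, 0, 0.5, 0, 0], [0, 0, 0.53, 0, 0], [0, 0, 0.53, 0, 0]]])

```text
clock: 41.75
tool_pos: [0.5591, -0.1785, 0.0669]
orientation: [-180.0, -0.1, 157.0]
force: [1.3, -0.2, -0.4]
opening: 0.0436
gripper_force: 0.0
```

Call:
carry_out(deltas=[[[0, 0, 0.018, 0, 0], [0, 0, 0.018, 0, -1], [0, 0, 0.018, 0, -1], [0, 0, 0.018, 0, -1], [0, 0, 0.018, 0, -1]]])

```text
clock: 42.25
tool_pos: [0.5599, -0.1786, 0.0639]
orientation: [180.0, 0.0, 157.0]
force: [1.0, -0.0, -0.3]
opening: 0.0172
gripper_force: 0.0
```

Call:
carry_out(deltas=[[[0, 0, 0, 0, -1], [0, 0, 0, 0, -1], [0, 0, 0, 0, -1], [0, 0, 0, 0, -1]]])

```text
clock: 42.65
tool_pos: [0.5599, -0.1786, 0.0637]
orientation: [180.0, 0.0, 157.0]
force: [-0.8, -0.3, 3.7]
opening: 0.0137
gripper_force: 30.0
```

Call:
carry_out(deltas=[[[0.05, -0.014, -0.004, 0, -1], [0.11, -0.03, -0.004, 0, -1], [0.18, -0.05, -0.004, 0, -1], [0.25, -0.069, -0.004, 0, -1], [0.32, -0.088, -0.004, 0, -1]]])

```text
clock: 43.15
tool_pos: [0.4915, -0.1695, 0.0637]
orientation: [-180.0, -0.1, 157.0]
force: [0.1, 0.5, -0.8]
opening: 0.0138
gripper_force: 30.0
```

Call:
carry_out(deltas=[[[0, 0, 0, 0, -1]]])

```text
clock: 43.25
tool_pos: [0.4904, -0.1694, 0.0638]
orientation: [-180.0, -0.1, 157.0]
force: [1.0, -0.4, -2.1]
opening: 0.0141
gripper_force: 30.0
```

Call:
carry_out(deltas=[[[0, 0, -0.1, 0, -1], [0, 0, -0.3, 0, -1], [0, 0, -0.45, 0, -1], [0, 0, -0.45, 0, -1], [0, 0, -0.45, 0, -1]]])

```text
clock: 43.75
tool_pos: [0.4937, -0.1696, 0.1544]
orientation: [179.9, 0.0, 157.0]
force: [-0.1, 0.6, -1.9]
opening: 0.0141
gripper_force: 30.0
```

```bash
cat >> g.py <<'E'
y=np.radians(o["orientation"][2]);tx=np.array([np.cos(y),np.sin(y),0]);tp=np.array(o["tool_pos"])
for e in(-6,-4,-2,0,2,4,6):
    print(e,[np.round(w2px(W,tp+tx*(.032+e/1000)+[0,0,.024-h]),1) for h in(.0300,.0295,.0238)])
E
python3 g.py
```

```text
ref rows185-235 c284 [92, 91, 91, 91, 92, 84, 37, 43, 40, 40, 40, 39, 39, 37, 63, 72, 72, 75, 92, 39, 30, 30, 31]
205 239 318; 212 242 322; 219 242 326; 226 241 328; 233 240 329; 
now rows185-235 c284 [251, 185, 163, 153, 153, 151, 150, 154, 154, 160, 157, 184, 191, 179, 84, 50, 57, 50, 34, 33, 32, 32, 31]
205 None None; 212 266 302; 219 254 314; 226 247 322; 233 244 325; 
[ 0.49278681 -0.16962046  0.15300894] [-1.79981064e+02 -1.10928692e-01  1.56996506e+02]
-6 [array([282. , 199.8]), array([282., 200.]), array([282. , 202.4])]
-4 [array([282. , 196.9]), array([282. , 197.1]), array([282. , 199.4])]
-2 [array([282. , 193.9]), array([282. , 194.1]), array([282. , 196.4])]
0 [array([282., 191.]), array([282. , 191.2]), array([282. , 193.4])]
2 [array([282., 188.]), array([282. , 188.2]), array([282. , 190.3])]
4 [array([282., 185.]), array([282. , 185.2]), array([281.9, 187.2])]
6 [array([282., 182.]), array([282. , 182.1]), array([281.9, 184.1])]
```

The in-hand offset is about 9 mm along the wing. I set it down on free bench and regrip it centred.

Call:
carry_out(deltas=[[[0.1, 0, 0.2, 0, -1], [0.1, 0, 0.4, 0, -1], [0.1, 0, 0.55, 0, -1], [0.1, 0, 0.63, 0, -1], [0.1, 0, 0.635, 0, -1]]])

```text
clock: 44.35
tool_pos: [0.473, -0.162, 0.0243]
orientation: [-179.9, -0.3, 157.0]
force: [-1.0, -0.9, -2.1]
opening: 0.0141
gripper_force: 30.0
```

Call:
carry_out(deltas=[[[0, 0, 0.005, 0, -1], [0, 0, 0.01, 0, -1], [0, 0, 0.01, 0, -1]]])

```text
clock: 44.65
tool_pos: [0.4757, -0.162, 0.0256]
orientation: [180.0, 0.0, 157.0]
force: [-0.7, 0.9, -1.0]
opening: 0.014
gripper_force: 30.0
```

Call:
carry_out(deltas=[[[0, 0, 0.005, 0, -1], [0, 0, 0.01, 0, -1], [0, 0, 0.01, 0, -1]]])

```text
clock: 44.95
tool_pos: [0.4754, -0.162, 0.0234]
orientation: [180.0, 0.0, 157.0]
force: [0.6, -0.1, -1.0]
opening: 0.0139
gripper_force: 30.0
```

Call:
carry_out(deltas=[[[0, 0, 0.003, 0, -1], [0, 0, 0.003, 0, 0], [0, 0, 0.003, 0, 0], [0, 0, 0.003, 0, 0], [0, 0, 0.003, 0, 0]]])

```text
clock: 45.45
tool_pos: [0.4754, -0.162, 0.0226]
orientation: [180.0, -0.0, 157.0]
force: [-0.0, -0.2, 0.0]
opening: 0.0399
gripper_force: 0.0
```

Call:
carry_out(deltas=[[[-0.02, 0, 0, 0, 0], [-0.047, 0, 0, 0, 0], [-0.047, 0, 0, 0, -1], [-0.047, 0, 0, 0, -1], [-0.047, 0, 0, 0, -1]]])

```text
clock: 45.95
tool_pos: [0.4839, -0.1657, 0.0225]
orientation: [-180.0, -0.0, 157.0]
force: [0.8, -0.4, 0.2]
opening: 0.0251
gripper_force: 0.0
```

Call:
carry_out(deltas=[[[0, 0, 0, 0, -1], [0, 0, 0, 0, -1], [0, 0, 0, 0, -1], [0, 0, 0, 0, -1], [0, 0, 0, 0, -1]]])

```text
clock: 46.45
tool_pos: [0.4839, -0.1656, 0.0226]
orientation: [-180.0, -0.0, 157.0]
force: [-0.5, 0.1, -0.4]
opening: 0.0142
gripper_force: 30.0
```

Call:
carry_out(deltas=[[[0, 0, -0.2, 0, -1], [0, 0, -0.4, 0, -1], [0, 0, -0.6, 0, -1], [0, 0, -0.68, 0, -1], [0, 0, -0.68, 0, -1]]])

```text
clock: 46.95
tool_pos: [0.4858, -0.1657, 0.1615]
orientation: [179.9, 0.3, 157.0]
force: [1.0, 0.1, -1.9]
opening: 0.0135
gripper_force: 30.0
```

```bash
python3 g.py
```

```text
ref rows185-235 c284 [92, 91, 91, 91, 92, 84, 37, 43, 40, 40, 40, 39, 39, 37, 63, 72, 72, 75, 92, 39, 30, 30, 31]
205 239 318; 212 242 322; 219 242 326; 226 241 328; 233 240 329; 
now rows185-235 c284 [157, 153, 165, 175, 176, 170, 179, 180, 61, 68, 67, 67, 66, 63, 64, 50, 43, 72, 70, 68, 72, 89, 46]
205 255 313; 212 248 320; 219 244 324; 226 240 328; 233 238 330; 
[ 0.48362427 -0.16547709  0.15819732] [ 1.79974266e+02 -1.81944896e-02  1.56994188e+02]
-6 [array([281.7, 197.2]), array([281.7, 197.4]), array([281.7, 199.8])]
-4 [array([281.7, 194.3]), array([281.7, 194.5]), array([281.7, 196.8])]
-2 [array([281.7, 191.4]), array([281.7, 191.6]), array([281.7, 193.8])]
0 [array([281.7, 188.4]), array([281.7, 188.6]), array([281.7, 190.8])]
2 [array([281.7, 185.5]), array([281.7, 185.7]), array([281.7, 187.7])]
4 [array([281.7, 182.5]), array([281.7, 182.7]), array([281.7, 184.7])]
6 [array([281.7, 179.5]), array([281.7, 179.7]), array([281.6, 181.6])]
```

Offset now about −1.3 mm, which is good. I carry it to the low port.

Call:
carry_out(deltas=[[[0.02, 0.75, 0, -0.118, -1], [0.02, 0.75, 0, -0.118, -1], [0.02, 0.75, 0, -0.118, -1], [0.02, 0.75, 0, -0.118, -1], [0.02, 0.75, 0, -0.118, -1]]])

```text
clock: 47.55
tool_pos: [0.5382, -0.0245, 0.1563]
orientation: [180.0, -0.2, -160.0]
force: [-0.6, -1.1, -2.0]
opening: 0.0137
gripper_force: 30.0
```

Call:
carry_out(deltas=[[[-0.495, 0.587, 0, -0.118, -1], [-0.495, 0.587, 0, -0.118, -1], [-0.495, 0.587, 0, -0.118, -1], [-0.495, 0.587, 0, -0.118, -1], [-0.495, 0.587, 0, -0.118, -1]]])

```text
clock: 48.05
tool_pos: [0.5924, 0.1192, 0.1556]
orientation: [179.8, -0.2, -117.6]
force: [0.4, -0.7, -1.6]
opening: 0.0137
gripper_force: 30.0
```

Call:
carry_out(deltas=[[[0, 0, 0, -0.0346, -1], [0, 0, 0, -0.0346, -1], [0, 0, 0, -0.0346, -1], [0, 0, 0, -0.0346, -1], [0, 0, 0, -0.0346, -1]]])

```text
clock: 48.55
tool_pos: [0.5928, 0.1175, 0.1578]
orientation: [179.9, -0.0, -105.7]
force: [-1.0, -0.9, -1.9]
opening: 0.0137
gripper_force: 30.0
```

Call:
carry_out(deltas=[[[0, -0.002, 0.2, 0, -1], [0, -0.002, 0.33, 0, -1], [0, -0.002, 0.365, 0, -1], [0, -0.002, 0.38, 0, -1], [0, -0.002, 0.385, 0, -1]]])

```text
clock: 49.05
tool_pos: [0.5943, 0.1178, 0.0825]
orientation: [-179.9, 0.0, -105.6]
force: [-0.6, -0.2, -1.3]
opening: 0.0134
gripper_force: 30.0
```

Call:
carry_out(deltas=[[[0, 0, 0.01, 0, -1], [0, 0, 0.02, 0, -1], [0, 0, 0.03, 0, -1], [0, 0, 0.03, 0, -1]]])

```text
clock: 49.45
tool_pos: [0.594, 0.1179, 0.0761]
orientation: [-179.9, 0.1, -105.6]
force: [-0.8, 0.4, 1.0]
opening: 0.0139
gripper_force: 30.0
```

Call:
carry_out(deltas=[[[0, 0, 0.015, 0, -1], [0, 0, 0.03, 0, -1], [0, 0, 0.045, 0, -1], [0, 0, 0.055, 0, -1], [0, 0, 0.055, 0, -1]]])

```text
clock: 49.95
tool_pos: [0.5942, 0.1179, 0.0656]
orientation: [-179.9, 0.0, -105.5]
force: [-3.8, 1.9, 11.4]
opening: 0.0141
gripper_force: 30.0
```

Call:
carry_out(deltas=[[[0, 0.001, -0.003, 0.022, -1], [-0.001, 0.002, -0.003, 0.044, -1], [-0.001, 0.003, -0.003, 0.066, -1], [-0.001, 0.004, -0.003, 0.088, -1], [-0.0015, 0.004, -0.003, 0.11, -1]]])

```text
clock: 50.45
tool_pos: [0.5945, 0.1183, 0.0668]
orientation: [-179.9, 0.2, -145.4]
force: [-1.0, -0.9, 9.7]
opening: 0.014
gripper_force: 30.0
```

Call:
carry_out(deltas=[[[0, 0.001, 0, 0.022, -1], [-0.001, 0.002, 0, 0.044, -1], [-0.001, 0.003, 0, 0.066, -1], [-0.001, 0.004, 0, 0.088, -1], [-0.0015, 0.004, 0, 0.114, -1]]])

```text
clock: 50.95
tool_pos: [0.5941, 0.1188, 0.0668]
orientation: [180.0, 0.2, 174.3]
force: [-1.6, -5.5, 9.7]
opening: 0.0139
gripper_force: 30.0
```

Call:
carry_out(deltas=[[[0, 0, 0, 0, -1], [0, 0, -0.02, 0, -1], [0, 0, -0.03, 0, -1]]])

```text
clock: 51.25
tool_pos: [0.5937, 0.1186, 0.0717]
orientation: [-180.0, 0.1, 174.6]
force: [9.1, -3.2, -11.8]
opening: 0.0135
gripper_force: 30.0
```

Call:
carry_out(deltas=[[[0, 0, -0.015, 0, -1], [0, 0, -0.02, 0, -1]]])

```text
clock: 51.45
tool_pos: [0.5933, 0.1186, 0.072]
orientation: [-180.0, -0.0, 174.5]
force: [17.5, -2.1, -32.5]
opening: 0.0136
gripper_force: 30.0
```

Locked firmly. Release and rise.

Call:
carry_out(deltas=[[[0, 0, 0.024, 0, -1], [0, 0, 0.024, 0, 0], [0, 0, 0.024, 0, 0], [0, 0, 0.024, 0, 0], [0, 0, 0.024, 0, 0]]])

```text
clock: 51.95
tool_pos: [0.5925, 0.1191, 0.0706]
orientation: [180.0, 0.0, 174.6]
force: [0.4, 0.1, 0.5]
opening: 0.0399
gripper_force: 0.0
```

Call:
carry_out(deltas=[[[0, 0, -0.2, 0, 0], [0, 0, -0.4, 0, 0], [0, 0, -0.6, 0, 0], [0, 0, -0.8, 0, 0], [0, 0, -0.8, 0, -1]]])

```text
clock: 52.45
tool_pos: [0.5955, 0.1198, 0.2373]
orientation: [179.7, 0.5, 174.6]
force: [1.0, 0.3, -0.2]
opening: 0.0398
gripper_force: 0.0
```

Now the knob: closed fingers in front of it.

Call:
carry_out(deltas=[[[0.94, 0.47, 0, 0, -1], [0.94, 0.47, 0, 0, -1], [0.94, 0.47, 0, 0, -1], [0.94, 0.47, 0, 0, -1], [0.94, 0.47, 0, 0, -1]]])

```text
clock: 52.95
tool_pos: [0.4111, 0.2319, 0.231]
orientation: [179.9, 0.0, 174.7]
force: [-0.2, -0.1, 0.4]
opening: 0.0028
gripper_force: 0.0
```

```bash
python3 b.py w8.png knob_grip=.034 tray=0 used1_mid=.042; python3 t.py
```

```text
[0.3308 0.2396 0.4157]
[[ 0.0926  0.9957  0.0027]
 [ 0.95   -0.0892  0.2993]
 [ 0.2982 -0.0251 -0.9542]]
[0.4117 0.2319 0.2311] [179.881    0.0297 174.7548]
knob_grip 0.7 [281.1 213.7] [0.4568 0.2251 0.034 ]
tray 0.58 [128.8 221.7] [0.4595 0.0014 0.    ]
used1_mid 0.9 [420.2 272.8] [0.5584 0.4096 0.042 ]
used1_mid 0.88 [139.5 229.2] [0.4581 0.0369 0.042 ]
T tray 0.81 1245 [ 0.4609 -0.0003] [np.float64(0.151), np.float64(0.11)] [ 0.0098 -0.1503]
T 0.68 [ 0.4638 -0.0134  0.    ]
S tray 0.67 475 [0.473  0.0006] [np.float64(0.138), np.float64(0.188)] [-0.1247 -0.0598]
W tray 0.6 4922 [0.4577 0.0013] [np.float64(0.166), np.float64(0.112)] [-0.0102  0.1655]
W tray 0.58 602 [0.479  0.2245] [np.float64(0.027), np.float64(0.067)] [0.0026 0.027 ]
W 0.63 [ 0.463  -0.0019  0.    ]
W 0.63 [0.4749 0.0156 0.    ]
[0.4147 0.23   0.2302] [-179.9756   -0.0155  174.5032] 0.00013586717675296444
```

View pics/w8.png

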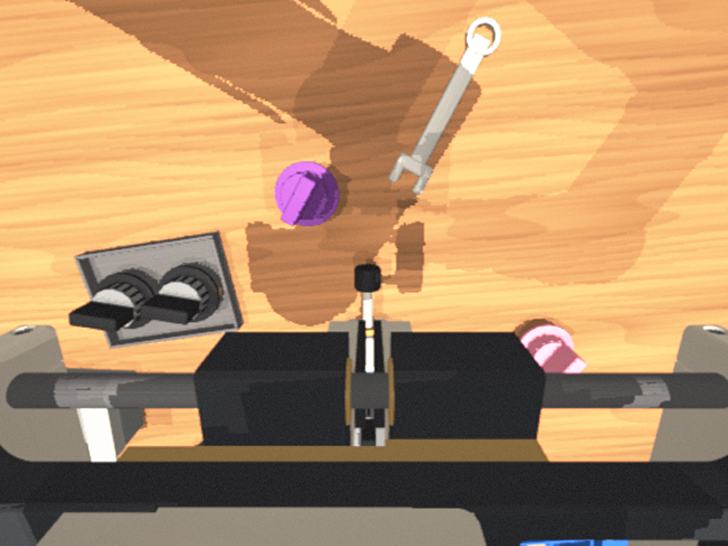

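Knob at (367,278), still out. Both used cartridges stand in the tray at (115,300) and (180,295). Descend and push.

Call:
carry_out(deltas=[[[0, 0, 0.25, 0, -1], [0, 0, 0.5, 0, -1], [0, 0, 0.75, 0, -1], [0, 0, 0.95, 0, -1], [0, 0, 0.95, 0, -1]]])

```text
clock: 54.1
tool_pos: [0.4117, 0.2271, 0.036]
orientation: [-179.6, -0.3, 174.5]
force: [-1.0, -1.6, -0.0]
opening: 0.0003
gripper_force: 0.0
```

Call:
carry_out(deltas=[[[0, 0, 0.1, 0, -1], [0, 0, 0.2, 0, -1], [0, 0, 0.2, 0, -1]]])

```text
clock: 54.4
tool_pos: [0.4143, 0.2301, 0.0004]
orientation: [-179.9, -0.1, 174.5]
force: [-1.2, -1.2, 0.5]
opening: 0.0003
gripper_force: 0.0
```

Call:
carry_out(deltas=[[[-0.05, 0, 0, 0, -1], [-0.1, 0, 0, 0, -1], [-0.15, 0, 0, 0, -1], [-0.18, 0, 0, 0, -1], [-0.2, 0, 0, 0, -1]]])

```text
clock: 54.9
tool_pos: [0.4556, 0.2269, 0.0013]
orientation: [179.9, 0.1, 174.5]
force: [-0.5, 0.2, 0.1]
opening: 0.0005
gripper_force: 0.0
```

Call:
carry_out(deltas=[[[-0.02, 0, 0, 0, -1], [-0.035, 0, 0, 0, -1], [-0.045, 0, 0, 0, -1], [-0.045, 0, 0, 0, -1]]])

```text
clock: 55.3
tool_pos: [0.4632, 0.2256, 0.0004]
orientation: [-180.0, -0.0, 174.5]
force: [-0.0, -0.1, 0.5]
opening: 0.0005
gripper_force: 0.0
```

Call:
carry_out(deltas=[[[-0.01, 0, 0, 0, -1], [-0.02, 0, 0, 0, -1], [-0.03, 0, 0, 0, -1], [-0.03, 0, 0, 0, -1]]])

```text
clock: 55.7
tool_pos: [0.4636, 0.2251, 0.0001]
orientation: [-179.9, -0.4, 174.5]
force: [-33.5, 14.1, 19.4]
opening: 0.0005
gripper_force: 17.1
```

```bash
python3 b.py w9.png knob_grip=.034; python3 -c "
from h import *
S=ctrl.snapshot('scene');T=ctrl.snapshot('top')
for p in(S,T):
  for q in ctrl.spot_point(p,'knob_grip')[:2]:print(q['p'],px2w(p,q['centre'],.034))"
```

```text
[0.3848 0.2336 0.1854]
[[ 0.0969  0.9953 -0.001 ]
 [ 0.9519 -0.0924  0.2921]
 [ 0.2907 -0.0293 -0.9564]]
[0.4636 0.2251 0.0001] [-179.9012   -0.407   174.4989]
0.57 [0.54607066 0.10489861 0.034     ]
0.49 [0.48712026 0.21734855 0.034     ]
0.44 [0.58887869 0.02304888 0.034     ]
```

Hard stop at 33 N: the knob is home. Back off, lift and verify.

Call:
carry_out(deltas=[[[0.05, 0, 0, 0, -1], [0.15, 0, 0, 0, -1], [0.25, 0, 0, 0, -1], [0.25, 0, -0.2, 0, -1], [0.25, 0, -0.4, 0, -1]]])

```text
clock: 56.5
tool_pos: [0.4181, 0.2291, 0.0807]
orientation: [-179.8, -0.1, 174.6]
force: [1.7, 2.1, -0.6]
opening: 0.0004
gripper_force: 0.0
```

Call:
carry_out(deltas=[[[0, 0, -0.3, 0, 0], [0, 0, -0.6, 0, 1], [0, 0, -0.8, 0, 1], [0, 0, -0.8, 0, 1], [0, 0, -0.8, 0, 1]]])

```text
clock: 57.0
tool_pos: [0.4201, 0.2307, 0.2427]
orientation: [179.8, 0.2, 174.6]
force: [0.5, -0.4, -1.1]
opening: 0.0348
gripper_force: 0.0
```

```bash
python3 b.py w10.png knob_grip=.034 tray=0 used1_mid=.042; python3 -c "
from h import *
S=ctrl.snapshot('scene');im=S['color'][150:310,200:420][:,:,::-1];cv2.imwrite('pics/fin.png',cv2.resize(im,(770,560),interpolation=cv2.INTER_CUBIC))"
```

```text
[0.3393 0.2383 0.4272]
[[ 0.0956  0.9954  0.0048]
 [ 0.9488 -0.0926  0.3019]
 [ 0.301  -0.0243 -0.9533]]
[0.4192 0.23   0.2407] [179.9139   0.0344 174.555 ]
knob_grip 0.67 [278.5 224.1] [0.485  0.2186 0.034 ]
tray 0.62 [127.9 214.3] [ 0.4603 -0.0045  0.    ]
used1_mid 0.84 [144.7 221.3] [0.4604 0.0394 0.042 ]
used1_mid 0.74 [422.1 259.9] [0.5556 0.4159 0.042 ]
```

View pics/fin.png

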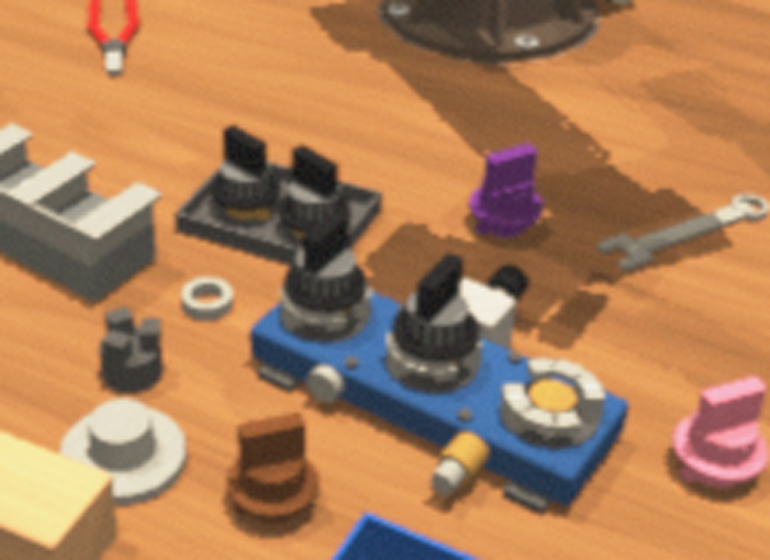

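The picture shows both new cartridges seated at (325,285) and (435,325), the used ones standing in the tray at (280,185), the knob home at (508,282), and the bystanders in place. I hand in.

```bash
python3 -c "
from plant import ctrl
print(ctrl.close_job())"
```

```text
the job is handed in; nothing more can be done
None
```

I handed the job in with the knob pulled out first and pushed home last, both used cartridges in the tray, and both new ones locked in ports; the last pictures agree, but no verdict came back.

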